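# Pack the loose backgammon pieces into their case

## Robot

A 6-joint arm with a two-finger parallel gripper is mounted at the origin on the work surface. World frame = base frame: x ahead of the robot, y to its left, z up, the work surface at z = 0. Lengths are in m, angles in rad, forces in N, time in s.
With the tool pointing down it reaches from about 0.35 to 0.875 m from the base axis. Payload 4.2 kg.
Tool frame: the origin (TCP) lies midway between the tips of the shut fingers; the grasp point (between the pads) lies 19 mm behind it (arm.tcp_to_grasp is the distance from the TCP to the grasp point, in m); y points along the fingers, x is the direction in which the jaws open and shut, and the axes are right-handed (so a half turn about y gives the same grasp; the last joint's range is limited). The gripper opens to 87 mm and grips with 3 to 60 N. Pads are 19 mm wide; open, the fingers measure 117 mm over their backs; the gripper's body (75 mm by 190 mm) begins 51 mm behind the grasp point.
Start: joints at [1.468, 0.385, 0.008, 0, -1.194, -0.259], TCP at [0.221, 0.585, 0.223] pointing down, gripper open.
Joint ranges: [-3.14, 3.14], [-1.21, 2.06], [-1.07, 1.41], [-3.16, 2.05], [-2.99, -0.16], [-3.1, 3.1]. Speed limits (rad/s): [2.79, 2.79, 3.14, 3.14, 3.14, 3.14].

## Interface

Orientations are given as a rotation vector (axis times angle).
In Python, from plant import arm, grab_frame, camera_info, job_done gives the robot as it stands. The module is installed in compiled form; this text tells all that it offers.
- The arm moves only by the shell command python3 -m handwheel 'ROWS'. ROWS is JSON, a list of rows, each an object of numbers: "dx", "dy", "dz": the shift along the tool's x, y, z each as a share of 0.25 m, from -1 to 1; "yaw": the turn about the tool's y as a share of pi/2 rad, from -1 to 1; "claw": the closure in counts, from 0 (fully open) to 255 (shut). A call has 1 to 8 rows; each row is the pose to reach, as a shift and turn from the pose measured when the call began, along the tool's axes at that moment; what a row does not reach only later rows make up. A row lasts 1/12 s, in which the tool goes at most 41.7 mm and 7.16 degrees, less where a joint would pass 70% of its speed; a pose out of reach is approached as far as the arm can. A call with a number of a shift or a turn outside -1 to 1 is refused whole. A call with a gripper value outside its range is refused whole. The fingers move at their own pace and stop on an object; the grip force is fixed at half the most. Time passes only in rows, so rows that repeat a pose let the fingers close. It gives the time, the measured TCP pose, the force and the opening at its end, in the units of the state.
- arm.get_state(): the state, without advancing time (a new reading comes with each control period).
- grab_frame(name): name is "scene" or "top" or "wrist"; returns the picture (384x512x3 uint8, red, green, blue); there is no depth.
- camera_info(name): a dict with "fovy" (degrees; the focal length in pixels is half the picture's height over the tangent of half this angle, whatever the lens; pixels are square), "cx", "cy" (the principal point, pixels), "k1" (the pictures are not rectified: a ray, as slopes to the right and down, at radius r is drawn at 1 + k1 r^2 times it, then the intrinsics apply), "R" (3x3) and "t" (3): a world point X has camera coordinates R X + t. Camera axes: x right, y down, z forward; pixel columns grow to the right and rows downward; lengths in m; the calibration is good to about 2 mm. A picture is of the moment at which its call begins: read the wrist's pose just before it. camera_info takes no time and is no camera call; for the wrist camera it gives the pose at the moment of the call.
- job_done(): hands the job in, once; it reports no verdict.
The state is a dict: "time_s": time; "joint_positions": joint angles; "joint_vel": joint speeds; "effort": joint torques, N m; "tool_pos": TCP position; "eef_rot": TCP orientation; "force": force on the tool from outside, world axes, zero at the start; "moment": the same for the moment, N m; "finger_gap": finger opening in m.
Only numpy, scipy, OpenCV 4.12 (cv2) and the standard library are available. Lean on these libraries where they do the work, as an engineer would, in place of code of your own. Each camera call takes 0.05 s, during which the arm holds its last target.

## Task

Pack the loose backgammon pieces into the open cherry case on the shelf: first stand the dice cup (the cup without a handle) upright in the wide round well, and only then drop the bigger die into it; set the doubling cube (the big cube) down in the square well and lay the wide checker flat in the smaller round well, at any time. Leave the small die, the small toothed draughtsman and the cup with a handle where they are: they belong to other games or to the coffee.

Things in the scene. Friction and masses are not known exactly. Their poses are not given: they have to be found in the camera images.
- well_cup: The block with the wide round well: 74 mm across, 12 mm deep (well floor 8 mm above the origin), centred on the block. Light wood, 94 x 94 x 20 mm, one of three such blocks in a row, 96 mm apart along their x, in any order, in the fixed open cherry case (302 x 112 mm); case rims and block tops are flush, 26 mm above the shelf. Origin: centre of the block's underside, 6 mm above the shelf; z up.
- well_cube: The block with the square well: 54 x 54 mm, sides along the block's x and y, 8 mm deep (well floor 12 mm above the origin), centred on the block. Light wood, 94 x 94 x 20 mm, one of three such blocks in a row, 96 mm apart along their x, in any order, in the fixed open cherry case (302 x 112 mm); case rims and block tops are flush, 26 mm above the shelf. Origin: centre of the block's underside, 6 mm above the shelf; z up.
- well_checker: The block with the smaller round well: 58 mm across, 6 mm deep (well floor 14 mm above the origin), centred on the block. Light wood, 94 x 94 x 20 mm, one of three such blocks in a row, 96 mm apart along their x, in any order, in the fixed open cherry case (302 x 112 mm); case rims and block tops are flush, 26 mm above the shelf. Origin: centre of the block's underside, 6 mm above the shelf; z up.
- dice_cup: Dice cup: dark grey straight round plastic cup without a handle, 56 mm outside, 60 mm high, wall 3 mm, floor 4 mm, open at the top, standing upright, about 70 g. Origin: centre of its underside; z up through the mouth.
- die: The bigger die: cream cube of 22 mm with dark pips, lying flat, about 14 g. Origin: its centre (11 mm above the shelf); axes along its edges.
- doubling_cube: Doubling cube: cream cube of 34 mm with a thin dark square line on each face and no pips, lying flat, about 45 g. Origin: its centre (17 mm above the shelf); axes along its edges.
- checker: The loose wide checker: cream plastic disc 42 mm across, 12 mm thick, smooth edge, a thin ring line on top, lying flat, about 22 g. Origin: centre of its underside; z up. (Other checkers, in a rack far to the robot's right, are already put away.)
- small_die: Look-alike to be left: small die, cream cube of 14 mm with pips. Origin: its centre.
- draughtsman: Look-alike to be left: small cream draughts piece, disc 29 mm across, 8 mm thick, with a toothed edge. Origin: centre of its underside.
- coffee_cup: Look-alike to be left: dark grey cup with a side handle, 54 mm across at the mouth and 54 mm high, handle reaching 43 mm from its axis along its own +y, standing on a fixed round green coaster (84 mm across, 4 mm thick). Origin: centre of its underside.

How it is judged:
On the way, in this order (a step that is already met when the one before it is completed fails the run):
1. the dice cup stands upright and released in the wide round well (horizontal distance between dice_cup and well_cup below 0.012 m and z of dice_cup in the frame of well_cup below 0.011 m and angle between dice_cup's own z axis and vertical below 0.12 rad and contact force between dice_cup and the fingers below 0.05 N and linear speed of dice_cup below 0.02 m/s), for 0.2 s.
2. then the bigger die lies in the dice cup (horizontal distance between dice_cup and well_cup below 0.012 m and z of dice_cup in the frame of well_cup below 0.011 m and angle between dice_cup's own z axis and vertical below 0.12 rad and horizontal distance between die and dice_cup below 0.025 m and z of die in the frame of dice_cup between 0 and 0.04 m), for 0.2 s.
At the end, for the whole second after the job is handed in: Dice cup upright (0.12 rad) on its well floor, within 12 mm of centre, the bigger die in it; doubling cube on the square well floor, within 16 mm; checker flat (0.15 rad) on its well floor, within 11 mm; all at rest; small die, draughtsman and coffee cup not moved over 20 mm (all of step 2 and horizontal distance between doubling_cube and well_cube below 0.016 m and z of doubling_cube in the frame of well_cube below 0.032 m and horizontal distance between checker and well_checker below 0.011 m and z of checker in the frame of well_checker below 0.017 m and angle between checker's own z axis and vertical below 0.15 rad and linear speed of each of dice_cup, die, doubling_cube, checker below 0.02 m/s and distance of each of small_die, draughtsman, coffee_cup from where it was at the start of the episode below 0.02 m); the robot touches nothing.
It fails at once if the small die is moved by more than 20 mm (distance of small_die from where it was at the start of the episode above 0.02 m).
It fails at once if the draughtsman is moved by more than 20 mm (distance of draughtsman from where it was at the start of the episode above 0.02 m).
It fails at once if the coffee cup is moved by more than 20 mm (distance of coffee_cup from where it was at the start of the episode above 0.02 m).
It also fails if it takes over 99 s, if anything falls off the work surface, if the arm or the gripper's body presses on something with over 40 N, if the wrist force passes 120 N, or if a joint passes its speed limit or range.

## Working session

There is one attempt and no reset: what is moved stays moved. The work goes in short steps, Python scripts to look and compute and a shell command to move; the robot and the scene stay as the last step left them, time stands still between calls to the robot, and variables do not carry over. Pictures are saved under pics/ and viewed, and the job is handed in when it is done.

```bash
mkdir -p pics; python3 - <<'E'
from plant import arm, grab_frame, camera_info
import cv2, json
s=arm.get_state(); print(s['time_s'],s['tool_pos'],s['eef_rot'],s['finger_gap'],s['force'],arm.tcp_to_grasp)
for n in ("scene","top","wrist"):
    im=grab_frame(n); cv2.imwrite(f"pics/{n}0.png",im[:,:,::-1])
    c=camera_info(n); print(n,c)
E
```

```text
0.0 [0.22097839 0.58396391 0.22143062] [-1.01756709  1.46986947 -1.47226358] 0.08659890416284934 [-0.7357713   0.17329291  0.01731134] 0.0187
scene {'fovy': 56.794055944904, 'cx': 259.56941120591694, 'cy': 189.97172582432808, 'k1': -0.052127150681411084, 'R': array([[-0.42651421,  0.90444318,  0.00825542],
       [ 0.7253688 ,  0.3474907 , -0.59421403],
       [-0.54030151, -0.2474525 , -0.80426459]]), 't': array([ 0.19865399, -0.36901969,  1.07136963])}
top {'fovy': 56.624142521312656, 'cx': 248.38057102355438, 'cy': 189.97377835433906, 'k1': -0.08788790604088735, 'R': array([[-0.02071142, -0.9997841 ,  0.00167292],
       [-0.99471749,  0.02043814, -0.10059523],
       [ 0.10053932, -0.00374755, -0.99492603]]), 't': array([0.0571044 , 0.55516847, 0.93451453])}
wrist {'fovy': 68.38351757051902, 'cx': 260.22203782275284, 'cy': 199.13868191468532, 'k1': -0.05274146998419415, 'R': array([[-3.54954685e-01, -9.34883048e-01,  9.26569721e-04],
       [-8.97198201e-01,  3.40924799e-01,  2.80723477e-01],
       [-2.62759510e-01,  9.88127966e-02, -9.59788243e-01]]), 't': array([ 0.62585496, -0.03474343,  0.39056386])}
```

View pics/top0.png

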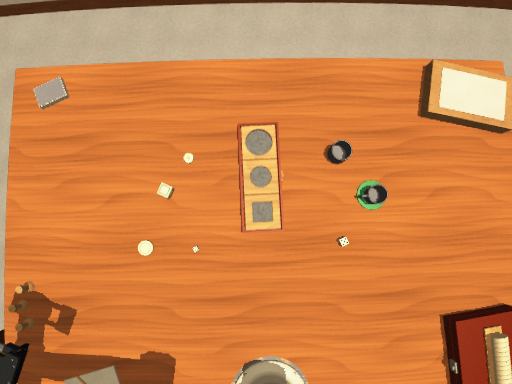

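View pics/scene0.png

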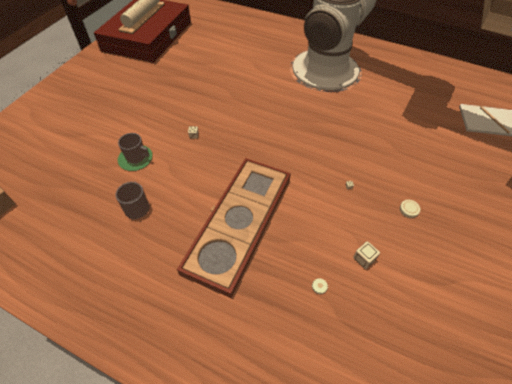

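View pics/wrist0.png

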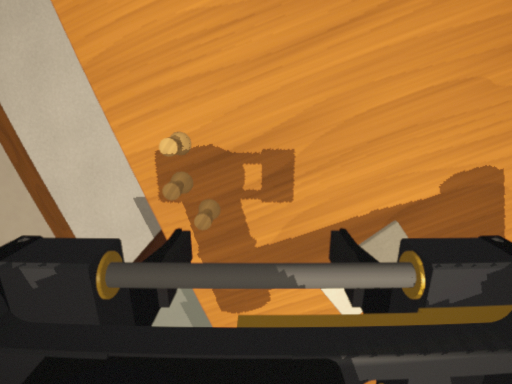

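```bash
cat > h.py <<'E'
import numpy as np, cv2
from scipy.spatial.transform import Rotation as Ro
from plant import arm, grab_frame, camera_info
def KD(c):
    f=192/np.tan(np.radians(c['fovy']/2)); return np.array([[f,0,c['cx']],[0,f,c['cy']],[0,0,1]]),np.array([c['k1'],0,0,0,0.])
def p2w(c,uv,z):
    K,D=KD(c); n=cv2.undistortPoints(np.array(uv,float).reshape(-1,1,2),K,D).reshape(-1,2)
    d=np.c_[n,np.ones(len(n))]@c['R']; o=-c['R'].T@c['t']
    return o+d*((z-o[2])/d[:,2])[:,None]
def w2p(c,X):
    K,D=KD(c); return cv2.projectPoints(np.array(X,float).reshape(-1,3),cv2.Rodrigues(c['R'])[0],c['t'],K,D)[0].reshape(-1,2)
def tool(): 
    s=arm.get_state(); return np.array(s['tool_pos']),Ro.from_rotvec(s['eef_rot']).as_matrix(),s
def plan(target,jaw=None):
    """target TCP; jaw: desired world angle (deg) of jaw x axis (mod 180)"""
    p,R,s=tool(); d=R.T@(np.array(target)-p)/0.25
    a=np.degrees(np.arctan2(R[1,0],R[0,0]))
    out=dict(d=d.round(3),now=p.round(4),jawang=round(a,1),t=s['time_s'],gap=round(s['finger_gap'],4),down=R[:,1].round(3),j=np.round(s['joint_positions'],2))
    if jaw is not None:
        e=(jaw-a+90)%180-90   # ccw world about z; tool y down => negative yaw
        out['yaw']=round(-e/90,3)
    print(out)
E
python3 - <<'E'
from h import *
c=camera_info('top'); im=cv2.imread('pics/top0.png')
p,R,s=tool(); print(R.round(3))
g=cv2.resize(im[110:270,120:400],None,fx=4,fy=4,interpolation=cv2.INTER_CUBIC)
cv2.imwrite('pics/t_a.png',g[:, :640]); cv2.imwrite('pics/t_b.png',g[:,480:])
# cream mask
hsv=cv2.cvtColor(im,cv2.COLOR_BGR2HSV)
m=((hsv[...,1]<110)&(hsv[...,2]>150)).astype(np.uint8)
m[:110]=0;m[275:]=0
n,l,st,ce=cv2.connectedComponentsWithStats(m)
for i in range(1,n):
    if st[i,4]>6: print(ce[i].round(1),st[i], p2w(c,ce[i],0.01).round(4))
d=((hsv[...,2]<75)).astype(np.uint8); d[:110]=0;d[275:]=0
n,l,st,ce=cv2.connectedComponentsWithStats(d)
for i in range(1,n):
    if st[i,4]>30: print('dark',ce[i].round(1),st[i], p2w(c,ce[i],0.06).round(4))
E
```

```text
[[-0.354 -0.     0.935]
 [-0.935 -0.002 -0.354]
 [ 0.002 -1.     0.   ]]
[  3.5 178.1] [   0  110   12  165 1213] [[0.607  0.7523 0.01  ]]
[487.  113.2] [455 110  50  11 284] [[ 0.7721 -0.6656  0.01  ]]
[262.6 134. ] [260 131   5   7  12] [[0.7148 0.0025 0.01  ]]
[253.4 138. ] [250 136   7   5  20] [[0.704  0.0284 0.01  ]]
[262.2 146. ] [252 137  20  18  92] [[0.6805 0.0046 0.01  ]]
[248.6 148.2] [246 145   8   9  17] [[0.6751 0.0424 0.01  ]]
[337.3 151.8] [333 146  10  13  99] [[ 0.6602 -0.2058  0.01  ]]
[266.9 150.7] [264 148   6   6   7] [[ 0.6669 -0.0082  0.01  ]]
[188.1 157.5] [184 153  10  10  78] [[0.6523 0.2115 0.01  ]]
[255.  171.4] [251 168   8   8  26] [[0.6093 0.0261 0.01  ]]
[250.1 176.9] [250 174   2   6   7] [[0.5943 0.04   0.01  ]]
[266.5 175.6] [261 174  10   5  26] [[ 0.5969 -0.0052  0.01  ]]
[260.6 182.5] [251 179  18   8  64] [[0.5781 0.0114 0.01  ]]
[164.1 189.7] [157 182  15  16 154] [[0.5635 0.2783 0.01  ]]
[372.5 194.4] [369 189   8  12  77] [[ 0.5386 -0.2992  0.01  ]]
[361.1 202.1] [359 201   5   3   7] [[ 0.5178 -0.2658  0.01  ]]
[253.5 206. ] [252 203   5   7  15] [[0.5136 0.0326 0.01  ]]
[265.3 208.4] [255 202  17  17  98] [[5.064e-01 2.000e-04 1.000e-02]]
[257.6 217.7] [254 212  12  10  38] [[0.4813 0.022  0.01  ]]
[343.5 241.2] [339 237  10  10  54] [[ 0.4118 -0.2116  0.01  ]]
[145.1 247.5] [138 240  15  16 179] [[0.406  0.3311 0.01  ]]
[195.2 248.6] [193 246   6   6  25] [[0.401  0.1932 0.01  ]]
dark [473.5 124.2] [457 119  32  11 118] [[ 0.724  -0.5838  0.06  ]]
dark [344.6 147.4] [335 141  16  17 129] [[ 0.6617 -0.2129  0.06  ]]
dark [332.1 156.3] [327 146  17  17 102] [[ 0.6382 -0.1782  0.06  ]]
dark [380.5 193.4] [373 186  14  17 140] [[ 0.5367 -0.303   0.06  ]]
dark [367.8 199.9] [364 196  10   8  36] [[ 0.5203 -0.2679  0.06  ]]
```

View pics/t_a.png

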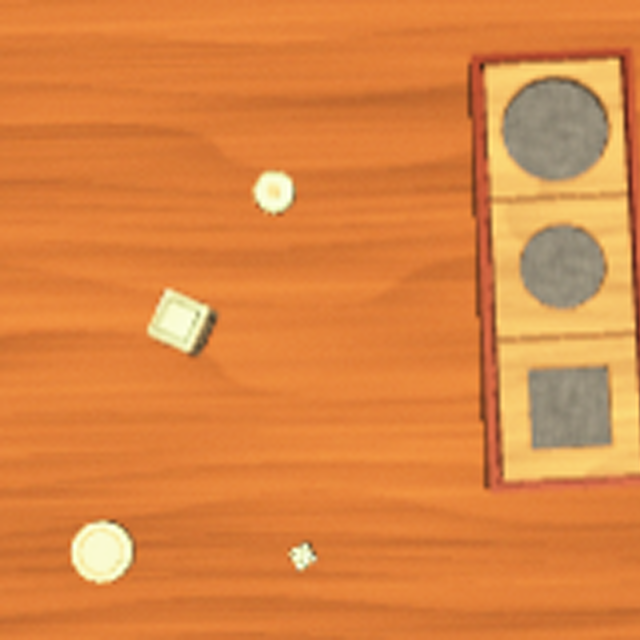

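View pics/t_b.png

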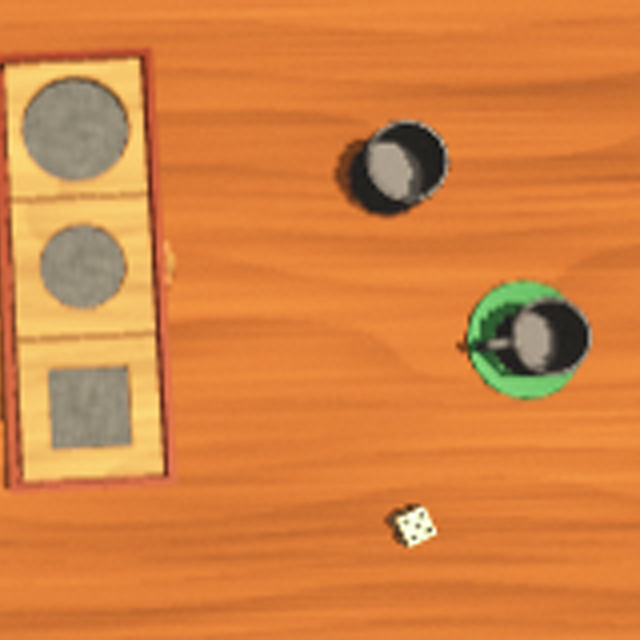

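```bash
cat > ov.py <<'E'
from h import *
th=np.linspace(0,2*np.pi,60)
def circ(x,y,r,z): return np.c_[x+r*np.cos(th),y+r*np.sin(th),0*th+z]
def sq(x,y,h,a,z,h2=None):
    h2=h if h2 is None else h2; a=np.radians(a); q=np.array([[h,h2],[-h,h2],[-h,-h2],[h,-h2],[h,h2]])
    return np.c_[x+q[:,0]*np.cos(a)-q[:,1]*np.sin(a),y+q[:,0]*np.sin(a)+q[:,1]*np.cos(a),0*q[:,0]+z]
def draw(cam,img,curves,box,fx,out):
    c=camera_info(cam) if isinstance(cam,str) else cam
    x0,x1,y0,y1=box
    g=cv2.resize(img[y0:y1,x0:x1],None,fx=fx,fy=fx,interpolation=cv2.INTER_CUBIC)
    for P in curves:
        q=(w2p(c,P)-[x0,y0]+.5)*fx-.5
        cv2.polylines(g,[np.round(q*16).astype(np.int32).reshape(-1,1,2)],False,(255,0,255),1,cv2.LINE_AA,4)
    cv2.imwrite(out,g)
E
python3 - <<'E'
from ov import *
c=camera_info('top')
A=lambda x,y,x0:[x0+(x+.5)/4-.5,110+(y+.5)/4-.5]
def w(n,uv,z): print(n,p2w(c,[uv],z)[0].round(4))
w('cupwell',A(555,128,120),.026);w('chkwell',A(563,265,120),.026);w('sqwell',A(570,407,120),.026)
for n,p in dict(TL=(472,55,120),TR=(152,50,240),BR=(172,482,240),BL=(491,489,120)).items(): w(n,A(*p),.026)
w('cup',A(406,162,240),.06)
w('die',A(416,525,240),.022);w('dcube',A(180,320,120),.034);w('chk',A(102,552,120),.012)
w('coffee',A(552,337,240),.058);w('small',A(303,556,120),.014);w('dr',A(274,192,120),.008);w('coaster',A(527,339,240),.004)
E
```

```text
cupwell [0.6894 0.0154 0.026 ]
chkwell [0.5943 0.0122 0.026 ]
sqwell [0.4978 0.0099 0.026 ]
TL [0.7422 0.0716 0.026 ]
TR [ 0.7436 -0.0393  0.026 ]
BR [ 0.4464 -0.0439  0.026 ]
BL [0.444 0.064 0.026]
cup [ 0.6545 -0.2031  0.06  ]
die [ 0.4134 -0.2088  0.022 ]
dcube [0.5612 0.2714 0.034 ]
chk [0.4057 0.3303 0.012 ]
coffee [ 0.5358 -0.2959  0.058 ]
small [0.4011 0.1923 0.014 ]
dr [0.6524 0.2118 0.008 ]
coaster [ 0.5392 -0.298   0.004 ]
```

```bash
cat > sc.py <<'E'
from ov import *
ca=1.5
C=lambda ca=ca:[circ(.6894,.0152,.037,.026),circ(.5937,.0125,.029,.026),sq(.4978,.01,.027,ca,.026),sq(.5937,.0125,.151,ca,.026,.056)]
O=[circ(.6545,-.2031,.028,.06),circ(.6545,-.2031,.028,.0),circ(.4057,.3303,.021,.012),circ(.4057,.3303,.021,0)]
O+=[sq(.5612,.2714,.017,a,z) for a in [64] for z in (.034,0)]+[sq(.4134,-.2088,.011,28,z) for z in (.022,0)]
E
python3 - <<'E'
from sc import *
im=cv2.imread('pics/top0.png'); draw('top',im,C()+O,(120,280,110,270),5,'pics/o1.png'); draw('top',im,C()+O,(235,395,130,270),5,'pics/o2.png')
im=cv2.imread('pics/scene0.png'); draw('scene',im,C()+O,(100,430,110,310),2.4,'pics/o3.png')
E
```

```text
(no output)
```

View pics/o1.png

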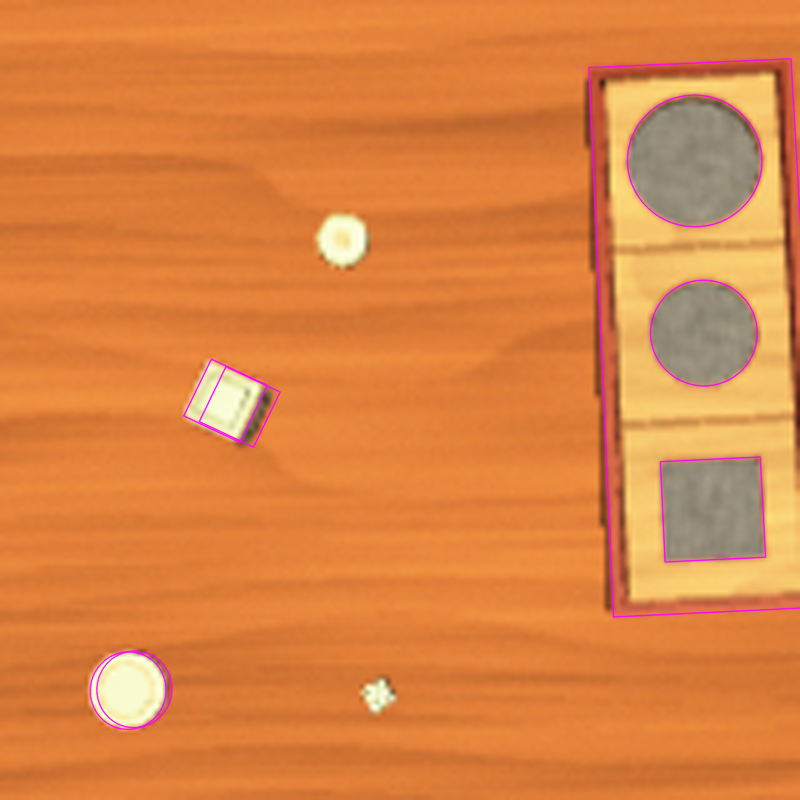

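View pics/o2.png

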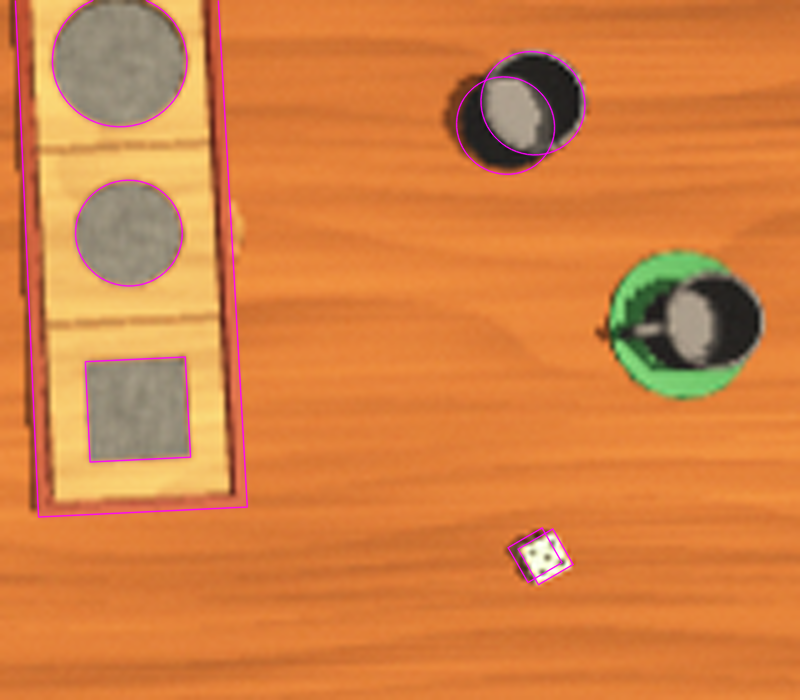

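View pics/o3.png

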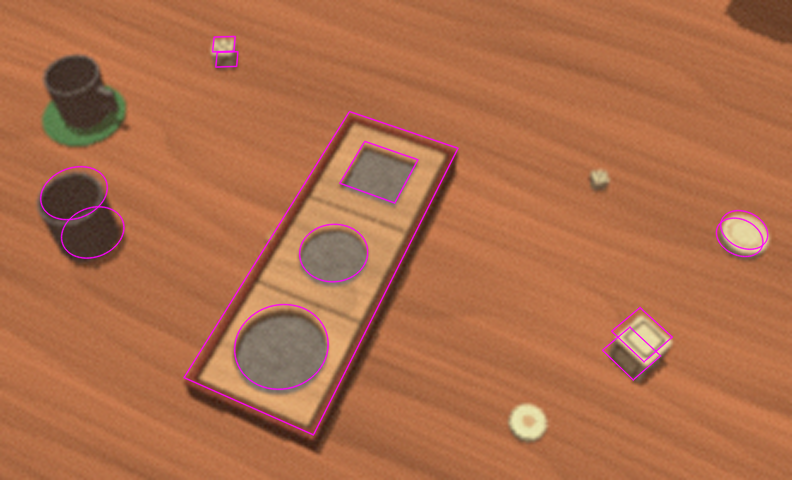

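```bash
python3 - <<'E'
from h import *
plan([.6545,-.2031,.2],69)
c=camera_info('wrist'); p,R,s=tool(); print(R.T@(-c['R'].T@c['t']-p), R.T@c['R'][2])
E
```

```text
{'d': array([2.331, 0.091, 2.736]), 'now': array([0.2211, 0.5841, 0.2217]), 'jawang': np.float64(-110.7), 't': 0.15, 'gap': 0.087, 'down': array([-0.   , -0.002, -1.   ]), 'j': array([ 1.47,  0.39,  0.01, -0.  , -1.19, -0.26]), 'yaw': np.float64(0.003)}
[-0.00131947 -0.16231092  0.07698874] [-9.54817537e-04  9.59762196e-01 -2.80812419e-01]
```

```bash
R='{"dx":0.8,"dy":0.05,"dz":0.94}'; python3 -m handwheel '[{"dx":0.8,"dy":0.05,"dz":0.94},{"dx":0.8,"dy":0.05,"dz":0.94},{"dx":0.8,"dy":0.05,"dz":0.94},{"dx":0.8,"dy":0.05,"dz":0.94},{"dx":0.8,"dy":0.05,"dz":0.94},{"dx":0.8,"dy":0.05,"dz":0.94},{"dx":0.8,"dy":0.05,"dz":0.94},{"dx":0.8,"dy":0.05,"dz":0.94}]'; python3 - <<'E'
from h import *
plan([.6545,-.2031,.2],69)
E
```

```text
{'d': array([2.331, 0.091, 2.736]), 'now': array([0.2211, 0.5841, 0.2217]), 'jawang': np.float64(-110.7), 't': 0.15, 'gap': 0.087, 'down': array([-0.   , -0.002, -1.   ]), 'j': array([ 1.47,  0.39,  0.01, -0.  , -1.19, -0.26]), 'yaw': np.float64(0.003)}schema error: expected keys dx, dy, dz, yaw, claw
```

```bash
python3 -m handwheel '[{"dx":0.8,"dy":0.05,"dz":0.94,"yaw":0,"claw":0},{"dx":0.8,"dy":0.05,"dz":0.94,"yaw":0,"claw":0},{"dx":0.8,"dy":0.05,"dz":0.94,"yaw":0,"claw":0},{"dx":0.8,"dy":0.05,"dz":0.94,"yaw":0,"claw":0},{"dx":0.8,"dy":0.05,"dz":0.94,"yaw":0,"claw":0},{"dx":0.8,"dy":0.05,"dz":0.94,"yaw":0,"claw":0},{"dx":0.8,"dy":0.05,"dz":0.94,"yaw":0,"claw":0},{"dx":0.8,"dy":0.05,"dz":0.94,"yaw":0,"claw":0}]'; python3 - <<'E'
from h import *
plan([.6545,-.2031,.2],69)
E
```

```text
time_s: 0.82
tool_pos: [0.3705, 0.3097, 0.2092]
eef_rot: [-1.017, 1.472, -1.475]
force: [0.1, 0.1, 0.1]
finger_gap: 0.0872
{'d': array([1.511, 0.041, 1.793]), 'now': array([0.3705, 0.3097, 0.2092]), 'jawang': np.float64(-110.9), 't': 0.8167, 'gap': 0.0872, 'down': array([-0.002, -0.003, -1.   ]), 'j': array([ 1.03,  0.15, -0.35,  0.  , -1.07,  0.17]), 'yaw': np.float64(0.001)}
```

```bash
python3 -m handwheel '[{"dx":0.8,"dy":0.02,"dz":0.94,"yaw":0,"claw":0},{"dx":0.8,"dy":0.02,"dz":0.94,"yaw":0,"claw":0},{"dx":0.8,"dy":0.02,"dz":0.94,"yaw":0,"claw":0},{"dx":0.8,"dy":0.02,"dz":0.94,"yaw":0,"claw":0},{"dx":0.8,"dy":0.02,"dz":0.94,"yaw":0,"claw":0},{"dx":0.8,"dy":0.02,"dz":0.94,"yaw":0,"claw":0},{"dx":0.8,"dy":0.02,"dz":0.94,"yaw":0,"claw":0},{"dx":0.8,"dy":0.02,"dz":0.94,"yaw":0,"claw":0}]'; python3 - <<'E'
from h import *
plan([.6545,-.2031,.2],69)
E
```

```text
time_s: 1.48
tool_pos: [0.5197, 0.0356, 0.2045]
eef_rot: [-1.016, 1.474, -1.478]
force: [1.0, 0.2, 1.1]
finger_gap: 0.0868
{'d': array([0.697, 0.02 , 0.847]), 'now': array([0.5197, 0.0356, 0.2045]), 'jawang': np.float64(-111.1), 't': 1.4833, 'gap': 0.0868, 'down': array([-0.002, -0.004, -1.   ]), 'j': array([ 0.38,  0.22, -0.27,  0.  , -1.08,  0.82]), 'yaw': np.float64(-0.001)}
```

```bash
python3 -m handwheel '[{"dx":0.7,"dy":0.02,"dz":0.85,"yaw":0,"claw":0},{"dx":0.7,"dy":0.02,"dz":0.85,"yaw":0,"claw":0},{"dx":0.7,"dy":0.02,"dz":0.85,"yaw":0,"claw":0},{"dx":0.7,"dy":0.02,"dz":0.85,"yaw":0,"claw":0},{"dx":0.7,"dy":0.02,"dz":0.85,"yaw":0,"claw":0},{"dx":0.7,"dy":0.02,"dz":0.85,"yaw":0,"claw":0},{"dx":0.7,"dy":0.02,"dz":0.85,"yaw":0,"claw":0},{"dx":0.7,"dy":0.02,"dz":0.85,"yaw":0,"claw":0}]'; python3 - <<'E'
from sc import *
plan([.6545,-.2031,.2],69)
c=camera_info('wrist'); im=grab_frame('wrist')[:,:,::-1].copy(); cv2.imwrite('pics/w1.png',im)
draw(c,im,C()+O,(0,512,0,384),1.5,'pics/w1o.png')
E
```

```text
time_s: 2.15
tool_pos: [0.6562, -0.2091, 0.1978]
eef_rot: [-1.015, 1.479, -1.482]
force: [0.5, -0.2, 0.1]
finger_gap: 0.087
{'d': array([-0.02 , -0.009, -0.015]), 'now': array([ 0.6562, -0.2091,  0.1978]), 'jawang': np.float64(-111.4), 't': 2.15, 'gap': 0.087, 'down': array([-0.004, -0.005, -1.   ]), 'j': array([-0.07,  0.51,  0.15,  0.01, -1.21,  1.27]), 'yaw': np.float64(-0.004)}
```

View pics/w1o.png

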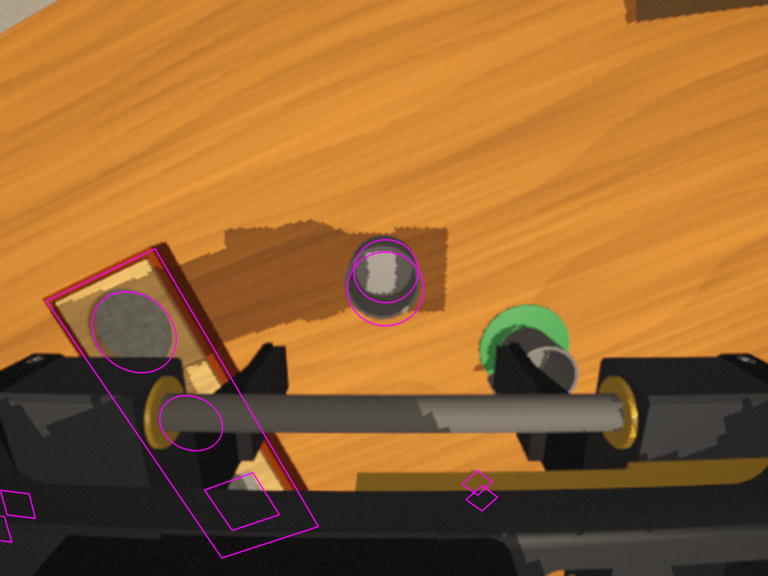

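```bash
python3 - <<'E'
from sc import *
plan([.6545,-.2031,.2],69)
im=cv2.imread('pics/w1.png')
c=camera_info('wrist')
cu=[circ(.6580,-.2025,.028,.06),circ(.6580,-.2025,.028,0),circ(.6580,-.2025,.025,.06)]
draw(c,im,cu+C(),(20,320,130,280),2.6,'pics/w1z.png')
im=cv2.imread('pics/scene0.png'); draw('scene',im,cu,(100,200,160,240),5,'pics/o4.png')
im=cv2.imread('pics/top0.png'); draw('top',im,cu,(310,390,130,180),7,'pics/o5.png')
E
```

```text
{'d': array([-0.013, -0.008, -0.008]), 'now': array([ 0.6551, -0.2068,  0.1979]), 'jawang': np.float64(-111.3), 't': 2.2, 'gap': 0.0869, 'down': array([-0.005, -0.003, -1.   ]), 'j': array([-0.07,  0.51,  0.14,  0.  , -1.21,  1.27]), 'yaw': np.float64(-0.004)}
```

View pics/w1z.png

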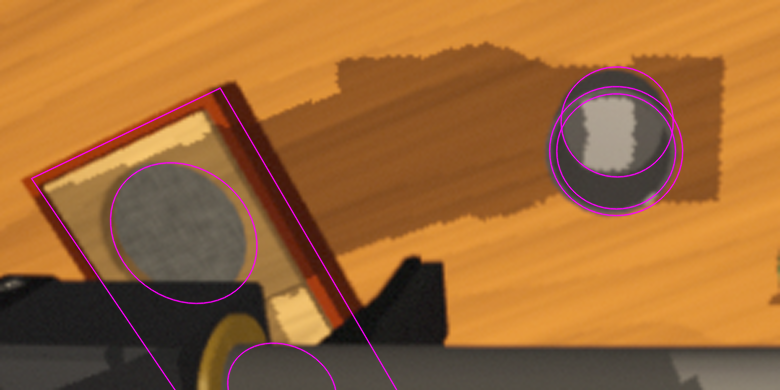

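View pics/o4.png

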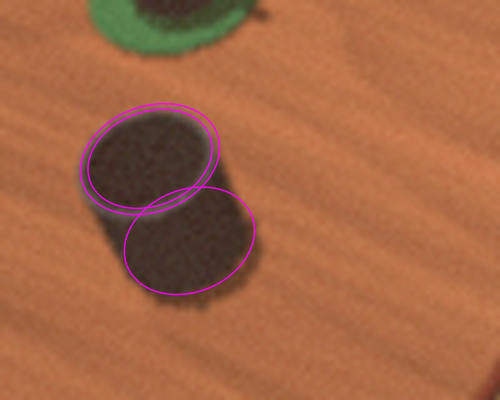

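View pics/o5.png

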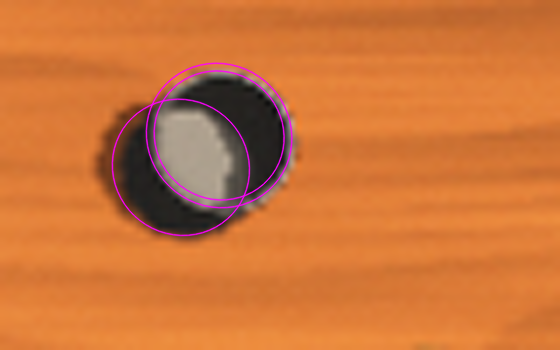

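```bash
python3 - <<'E'
from h import *
plan([.657,-.203,.027],69)
E
python3 -m handwheel '[{"dx":-0.015,"dy":0.2,"dz":0.005,"yaw":0,"claw":0},{"dx":-0.015,"dy":0.4,"dz":0.005,"yaw":0,"claw":0},{"dx":-0.015,"dy":0.55,"dz":0.005,"yaw":0,"claw":0},{"dx":-0.015,"dy":0.55,"dz":0.005,"yaw":0,"claw":0}]'; python3 - <<'E'
from h import *
plan([.657,-.203,.027],69)
E
```

```text
{'d': array([-0.02 ,  0.684,  0.004]), 'now': array([ 0.6551, -0.2068,  0.1979]), 'jawang': np.float64(-111.3), 't': 2.2, 'gap': 0.0869, 'down': array([-0.005, -0.003, -1.   ]), 'j': array([-0.07,  0.51,  0.14,  0.  , -1.21,  1.27]), 'yaw': np.float64(-0.004)}
time_s: 2.53
tool_pos: [0.652, -0.202, 0.0535]
eef_rot: [-1.024, 1.49, -1.473]
force: [-1.1, -0.0, -1.5]
finger_gap: 0.0873
{'d': array([-0.004,  0.106,  0.022]), 'now': array([ 0.652 , -0.202 ,  0.0535]), 'jawang': np.float64(-111.4), 't': 2.5333, 'gap': 0.0873, 'down': array([-0.016, -0.   , -1.   ]), 'j': array([-0.06,  0.63, -0.02,  0.  , -0.93,  1.26]), 'yaw': np.float64(-0.004)}
```

```bash
python3 -m handwheel '[{"dx":0,"dy":0.1,"dz":0.02,"yaw":0,"claw":0},{"dx":0,"dy":0.1,"dz":0.02,"yaw":0,"claw":0},{"dx":0,"dy":0.1,"dz":0.02,"yaw":0,"claw":60},{"dx":0,"dy":0.1,"dz":0.02,"yaw":0,"claw":120},{"dx":0,"dy":0.1,"dz":0.02,"yaw":0,"claw":160},{"dx":0,"dy":0.1,"dz":0.02,"yaw":0,"claw":160},{"dx":0,"dy":0.1,"dz":0.02,"yaw":0,"claw":160}]'; python3 - <<'E'
from h import *
plan([.657,-.203,.027],69)
im=grab_frame('wrist')[:,:,::-1]; cv2.imwrite('pics/w2.png',im)
E
```

```text
time_s: 3.12
tool_pos: [0.6571, -0.2038, 0.0304]
eef_rot: [-1.021, 1.487, -1.475]
force: [0.2, 0.9, 0.0]
finger_gap: 0.0614
{'d': array([-0.003,  0.014, -0.002]), 'now': array([ 0.6571, -0.2038,  0.0304]), 'jawang': np.float64(-111.3), 't': 3.1167, 'gap': 0.0614, 'down': array([-0.013, -0.001, -1.   ]), 'j': array([-0.07,  0.66, -0.03,  0.  , -0.89,  1.26]), 'yaw': np.float64(-0.004)}
```

View pics/w2.png

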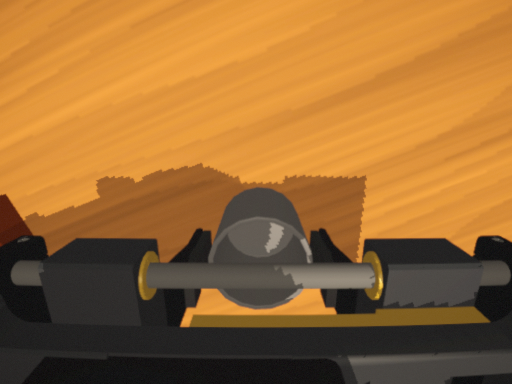

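```bash
python3 -m handwheel '[{"dx":0,"dy":0,"dz":0,"yaw":0,"claw":200},{"dx":0,"dy":0,"dz":0,"yaw":0,"claw":200},{"dx":0,"dy":0,"dz":0,"yaw":0,"claw":200},{"dx":0,"dy":0,"dz":0,"yaw":0,"claw":200},{"dx":0,"dy":0,"dz":0,"yaw":0,"claw":200}]'; python3 - <<'E'
from h import *
plan([.6894,.0152,.12],69)
E
```

```text
time_s: 3.58
tool_pos: [0.6568, -0.2039, 0.03]
eef_rot: [-1.022, 1.488, -1.474]
force: [-0.5, -0.0, 0.3]
finger_gap: 0.0558
{'d': array([-0.862, -0.362, -0.202]), 'now': array([ 0.6568, -0.2039,  0.03  ]), 'jawang': np.float64(-111.3), 't': 3.5833, 'gap': 0.0558, 'down': array([-0.014, -0.001, -1.   ]), 'j': array([-0.07,  0.66, -0.03,  0.  , -0.89,  1.26]), 'yaw': np.float64(-0.004)}
```

```bash
python3 -m handwheel '[{"dx":0,"dy":-0.15,"dz":0,"yaw":0,"claw":200},{"dx":0,"dy":-0.3,"dz":0,"yaw":0,"claw":200},{"dx":-0.15,"dy":-0.36,"dz":-0.04,"yaw":0,"claw":200},{"dx":-0.3,"dy":-0.36,"dz":-0.07,"yaw":0,"claw":200},{"dx":-0.45,"dy":-0.36,"dz":-0.1,"yaw":0,"claw":200},{"dx":-0.6,"dy":-0.36,"dz":-0.14,"yaw":0,"claw":200},{"dx":-0.75,"dy":-0.36,"dz":-0.18,"yaw":0,"claw":200},{"dx":-0.86,"dy":-0.36,"dz":-0.2,"yaw":0,"claw":200}]'; python3 - <<'E'
from h import *
plan([.6894,.0152,.12],69)
E
```

```text
time_s: 4.25
tool_pos: [0.6896, 0.0178, 0.1194]
eef_rot: [-1.023, 1.487, -1.473]
force: [1.0, -0.4, -1.2]
finger_gap: 0.0555
{'d': array([ 0.01 , -0.002,  0.003]), 'now': array([0.6896, 0.0178, 0.1194]), 'jawang': np.float64(-111.2), 't': 4.25, 'gap': 0.0555, 'down': array([-0.014, -0.   , -1.   ]), 'j': array([ 0.26,  0.58,  0.06, -0.  , -1.07,  0.94]), 'yaw': np.float64(-0.003)}
```

```bash
python3 -m handwheel '[{"dx":0.01,"dy":0,"dz":0,"yaw":0,"claw":200},{"dx":0.01,"dy":0,"dz":0,"yaw":0,"claw":200}]'; python3 - <<'E'
from sc import *
plan([.6894,.0152,.045],69)
p,R,s=tool()
c=camera_info('wrist');im=grab_frame('wrist')[:,:,::-1].copy()
b=p[2]-.030
cu=[circ(p[0],p[1],.028,b),circ(p[0],p[1],.028,b+.06)]
draw(c,im,C()+cu,(100,400,100,340),2.6,'pics/w3.png')
im=grab_frame('scene')[:,:,::-1].copy();draw('scene',im,C()+cu,(150,320,150,310),4,'pics/s3.png')
E
```

```text
time_s: 4.42
tool_pos: [0.6885, 0.0175, 0.119]
eef_rot: [-1.025, 1.485, -1.47]
force: [-0.1, 0.7, -0.5]
finger_gap: 0.0556
{'d': array([0.006, 0.296, 0.011]), 'now': array([0.6885, 0.0175, 0.119 ]), 'jawang': np.float64(-111.1), 't': 4.4167, 'gap': 0.0556, 'down': array([-0.015, -0.   , -1.   ]), 'j': array([ 0.26,  0.58,  0.06, -0.  , -1.07,  0.95]), 'yaw': np.float64(-0.001)}
```

View pics/w3.png

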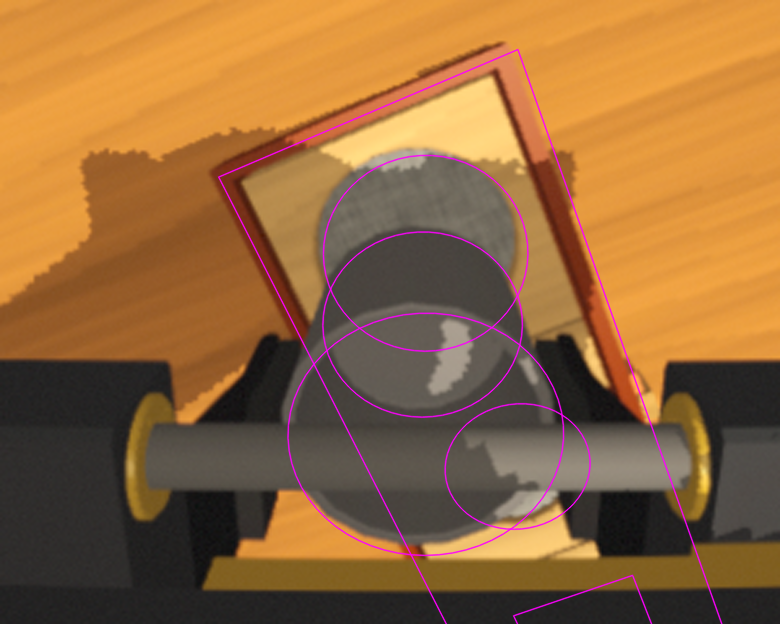

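View pics/s3.png

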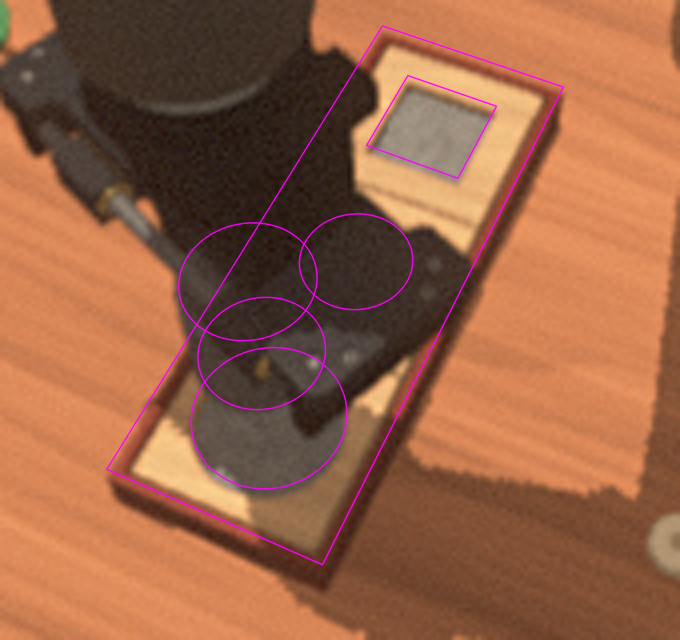

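```bash
python3 -m handwheel '[{"dx":0.006,"dy":0.1,"dz":0.012,"yaw":0,"claw":200},{"dx":0.006,"dy":0.2,"dz":0.012,"yaw":0,"claw":200},{"dx":0.006,"dy":0.26,"dz":0.012,"yaw":0,"claw":200},{"dx":0.006,"dy":0.28,"dz":0.012,"yaw":0,"claw":200},{"dx":0.006,"dy":0.295,"dz":0.012,"yaw":0,"claw":200},{"dx":0.006,"dy":0.295,"dz":0.012,"yaw":0,"claw":200}]'; python3 - <<'E'
from h import *
plan([.6894,.0152,.044],69)
E
```

```text
time_s: 5.02
tool_pos: [0.6896, 0.0114, 0.0453]
eef_rot: [-1.023, 1.488, -1.474]
force: [0.2, 0.2, -0.3]
finger_gap: 0.0557
{'d': array([-0.014,  0.005, -0.006]), 'now': array([0.6896, 0.0114, 0.0453]), 'jawang': np.float64(-111.3), 't': 5.0167, 'gap': 0.0557, 'down': array([-0.015, -0.001, -1.   ]), 'j': array([ 0.25,  0.65, -0.01, -0.  , -0.93,  0.95]), 'yaw': np.float64(-0.004)}
```

```bash
python3 -m handwheel '[{"dx":-0.012,"dy":0.004,"dz":-0.004,"yaw":0,"claw":200},{"dx":-0.012,"dy":0.004,"dz":-0.004,"yaw":0,"claw":200},{"dx":-0.012,"dy":0.004,"dz":-0.004,"yaw":0,"claw":130},{"dx":-0.012,"dy":0.004,"dz":-0.004,"yaw":0,"claw":60},{"dx":-0.012,"dy":0.004,"dz":-0.004,"yaw":0,"claw":0},{"dx":-0.012,"dy":0.004,"dz":-0.004,"yaw":0,"claw":0},{"dx":-0.012,"dy":0.004,"dz":-0.004,"yaw":0,"claw":0},{"dx":-0.012,"dy":0.004,"dz":-0.004,"yaw":0,"claw":0}]'; python3 - <<'E'
from h import *
plan([.6894,.0152,.2],69)
E
```

```text
time_s: 5.68
tool_pos: [0.6898, 0.0147, 0.0444]
eef_rot: [-1.023, 1.488, -1.474]
force: [-0.1, -0.1, -0.9]
finger_gap: 0.081
{'d': array([ 0.002, -0.622, -0.011]), 'now': array([0.6898, 0.0147, 0.0444]), 'jawang': np.float64(-111.3), 't': 5.6833, 'gap': 0.081, 'down': array([-0.015, -0.001, -1.   ]), 'j': array([ 0.25,  0.65, -0.01, -0.  , -0.93,  0.95]), 'yaw': np.float64(-0.004)}
```

```bash
python3 -m handwheel '[{"dx":0,"dy":0,"dz":0,"yaw":0,"claw":0},{"dx":0,"dy":-0.15,"dz":0,"yaw":0,"claw":0},{"dx":0,"dy":-0.3,"dz":0,"yaw":0,"claw":0},{"dx":0,"dy":-0.45,"dz":0,"yaw":0,"claw":0},{"dx":0,"dy":-0.6,"dz":0,"yaw":0,"claw":0},{"dx":0,"dy":-0.6,"dz":0,"yaw":0,"claw":0}]'; python3 - <<'E'
from h import *
plan([.4145,-.209,.16],118)
cv2.imwrite('pics/w4.png',grab_frame('wrist')[:,:,::-1])
E
```

```text
time_s: 6.18
tool_pos: [0.6967, 0.0147, 0.205]
eef_rot: [-1.008, 1.475, -1.478]
force: [1.5, -0.7, 1.0]
finger_gap: 0.0869
{'d': array([ 1.243,  0.176, -0.728]), 'now': array([0.6967, 0.0147, 0.205 ]), 'jawang': np.float64(-111.2), 't': 6.1833, 'gap': 0.0869, 'down': array([ 0.003,  0.   , -1.   ]), 'j': array([ 0.25,  0.52,  0.18,  0.  , -1.23,  0.95]), 'yaw': np.float64(-0.547)}
```

View pics/w4.png

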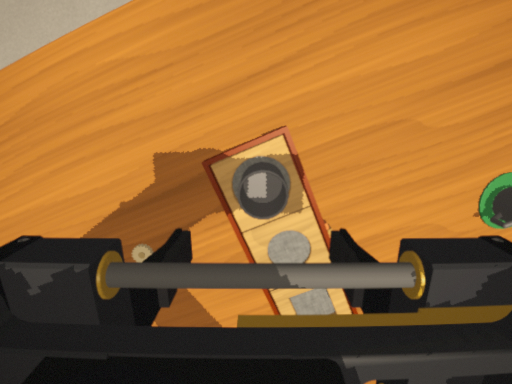

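```bash
python3 -m handwheel '[{"dx":0.62,"dy":0.05,"dz":-0.36,"yaw":0,"claw":0},{"dx":0.62,"dy":0.05,"dz":-0.36,"yaw":0,"claw":0},{"dx":0.62,"dy":0.05,"dz":-0.36,"yaw":0,"claw":0},{"dx":0.62,"dy":0.05,"dz":-0.36,"yaw":0,"claw":0},{"dx":0.62,"dy":0.05,"dz":-0.36,"yaw":0,"claw":0},{"dx":0.62,"dy":0.05,"dz":-0.36,"yaw":0,"claw":0}]'; python3 - <<'E'
from h import *
plan([.4145,-.209,.16],28)
E
```

```text
time_s: 6.73
tool_pos: [0.5517, -0.0984, 0.1883]
eef_rot: [-1.012, 1.484, -1.477]
force: [-0.1, 0.7, 0.5]
finger_gap: 0.0872
{'d': array([ 0.612,  0.116, -0.348]), 'now': array([ 0.5517, -0.0984,  0.1883]), 'jawang': np.float64(-111.5), 't': 6.7333, 'gap': 0.0872, 'down': array([-0.005,  0.001, -1.   ]), 'j': array([ 0.11,  0.31, -0.2 , -0.  , -1.07,  1.09]), 'yaw': np.float64(0.45)}
```

```bash
python3 -m handwheel '[{"dx":0.61,"dy":0.11,"dz":-0.35,"yaw":0.45,"claw":0},{"dx":0.61,"dy":0.11,"dz":-0.35,"yaw":0.45,"claw":0},{"dx":0.61,"dy":0.11,"dz":-0.35,"yaw":0.45,"claw":0},{"dx":0.61,"dy":0.11,"dz":-0.35,"yaw":0.45,"claw":0},{"dx":0.61,"dy":0.11,"dz":-0.35,"yaw":0.45,"claw":0},{"dx":0.61,"dy":0.11,"dz":-0.35,"yaw":0.45,"claw":0},{"dx":0.61,"dy":0.11,"dz":-0.35,"yaw":0.45,"claw":0},{"dx":0.61,"dy":0.11,"dz":-0.35,"yaw":0.45,"claw":0}]'; python3 - <<'E'
from sc import *
plan([.4145,-.209,.16],28)
c=camera_info('wrist'); im=grab_frame('wrist')[:,:,::-1].copy(); cv2.imwrite('pics/w5.png',im)
draw(c,im,O[6:],(180,340,100,300),3,'pics/w5o.png')
E
```

```text
time_s: 7.4
tool_pos: [0.4154, -0.2082, 0.1613]
eef_rot: [-0.493, 1.95, -1.946]
force: [-0.4, 0.4, 0.8]
finger_gap: 0.087
{'d': array([0.005, 0.005, 0.001]), 'now': array([ 0.4154, -0.2082,  0.1613]), 'jawang': np.float64(-151.8), 't': 7.4, 'gap': 0.087, 'down': array([-0.005,  0.001, -1.   ]), 'j': array([-0.11,  0.17, -0.46, -0.  , -0.94,  0.61]), 'yaw': np.float64(0.002)}
```

View pics/w5o.png

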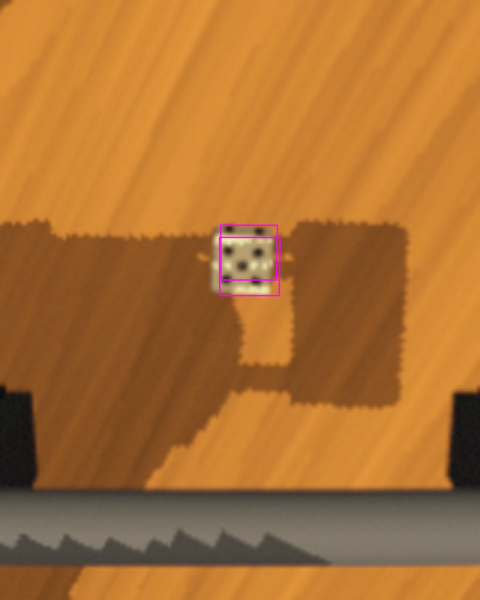

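```bash
python3 -m handwheel '[{"dx":0,"dy":0.15,"dz":0,"yaw":0,"claw":0},{"dx":0,"dy":0.3,"dz":0,"yaw":0,"claw":0},{"dx":0,"dy":0.42,"dz":0,"yaw":0,"claw":0},{"dx":0,"dy":0.5,"dz":0,"yaw":0,"claw":0},{"dx":0,"dy":0.55,"dz":0,"yaw":0,"claw":0},{"dx":0,"dy":0.55,"dz":0,"yaw":0,"claw":0}]'; python3 - <<'E'
from sc import *
plan([.4145,-.209,.007],28)
E
```

```text
time_s: 7.95
tool_pos: [0.4138, -0.2069, 0.0209]
eef_rot: [-0.503, 1.953, -1.944]
force: [0.7, 0.5, 0.2]
finger_gap: 0.0872
{'d': array([0.001, 0.056, 0.009]), 'now': array([ 0.4138, -0.2069,  0.0209]), 'jawang': np.float64(-151.6), 't': 7.95, 'gap': 0.0872, 'down': array([-0.011,  0.002, -1.   ]), 'j': array([-0.11,  0.39, -0.62, -0.  , -0.58,  0.61]), 'yaw': np.float64(0.004)}
```

```bash
python3 -m handwheel '[{"dx":0,"dy":0.03,"dz":0.005,"yaw":0,"claw":50},{"dx":0,"dy":0.055,"dz":0.005,"yaw":0,"claw":100},{"dx":0,"dy":0.055,"dz":0.005,"yaw":0,"claw":150},{"dx":0,"dy":0.055,"dz":0.005,"yaw":0,"claw":200},{"dx":0,"dy":0.055,"dz":0.005,"yaw":0,"claw":255},{"dx":0,"dy":0.055,"dz":0.005,"yaw":0,"claw":255},{"dx":0,"dy":0.055,"dz":0.005,"yaw":0,"claw":255},{"dx":0,"dy":0.055,"dz":0.005,"yaw":0,"claw":255}]'; python3 -m handwheel '[{"dx":0,"dy":0,"dz":0,"yaw":0,"claw":255},{"dx":0,"dy":0,"dz":0,"yaw":0,"claw":255},{"dx":0,"dy":0,"dz":0,"yaw":0,"claw":255},{"dx":0,"dy":0,"dz":0,"yaw":0,"claw":255}]'; python3 - <<'E'
from sc import *
plan([.4145,-.209,.007],28)
E
```

```text
time_s: 8.62
tool_pos: [0.4145, -0.2081, 0.0076]
eef_rot: [-0.501, 1.952, -1.944]
force: [-0.6, -0.2, 1.3]
finger_gap: 0.0416
time_s: 8.95
tool_pos: [0.4145, -0.2081, 0.0077]
eef_rot: [-0.501, 1.952, -1.944]
force: [0.0, -0.2, 0.8]
finger_gap: 0.022
{'d': array([0.002, 0.003, 0.003]), 'now': array([ 0.4145, -0.2081,  0.0077]), 'jawang': np.float64(-151.6), 't': 8.95, 'gap': 0.022, 'down': array([-0.01 ,  0.002, -1.   ]), 'j': array([-0.11,  0.41, -0.63, -0.  , -0.54,  0.61]), 'yaw': np.float64(0.004)}
```

```bash
python3 -m handwheel '[{"dx":0,"dy":-0.15,"dz":0,"yaw":0,"claw":255},{"dx":0,"dy":-0.3,"dz":0,"yaw":0,"claw":255},{"dx":0,"dy":-0.45,"dz":0,"yaw":0,"claw":255},{"dx":0,"dy":-0.55,"dz":0,"yaw":0,"claw":255},{"dx":0,"dy":-0.55,"dz":0,"yaw":0,"claw":255}]'; python3 - <<'E'
from sc import *
plan([.6894,.0152,.14],69)
im=grab_frame('top')[:,:,::-1].copy()
draw('top',im,C()+[circ(.6894,.0152,.028,.074)],(220,300,110,230),5,'pics/t6.png')
E
```

```text
time_s: 9.37
tool_pos: [0.4196, -0.2093, 0.1509]
eef_rot: [-0.49, 1.941, -1.945]
force: [0.3, 0.5, 0.1]
finger_gap: 0.0213
{'d': array([-1.376,  0.045, -0.276]), 'now': array([ 0.4196, -0.2093,  0.1509]), 'jawang': np.float64(-151.6), 't': 9.3667, 'gap': 0.0213, 'down': array([ 0.002, -0.001, -1.   ]), 'j': array([-0.11,  0.19, -0.47,  0.  , -0.91,  0.61]), 'yaw': np.float64(-0.451)}
```

View pics/t6.png

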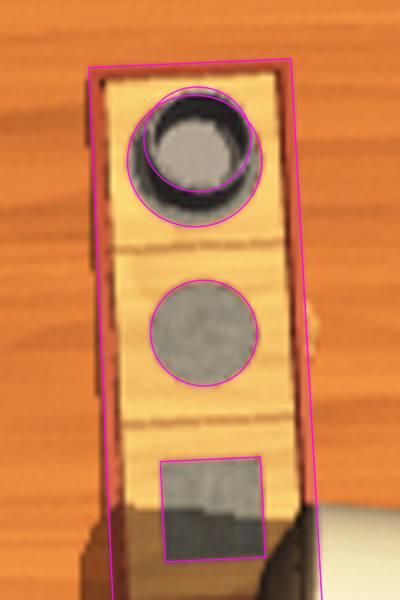

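```bash
python3 -m handwheel '[{"dx":-0.7,"dy":0,"dz":-0.14,"yaw":0,"claw":255},{"dx":-0.7,"dy":0,"dz":-0.14,"yaw":0,"claw":255},{"dx":-0.7,"dy":0,"dz":-0.14,"yaw":0,"claw":255},{"dx":-0.7,"dy":0,"dz":-0.14,"yaw":0,"claw":255},{"dx":-0.7,"dy":0,"dz":-0.14,"yaw":0,"claw":255}]'; python3 -m handwheel '[{"dx":-0.15,"dy":0,"dz":-0.03,"yaw":0,"claw":255},{"dx":-0.3,"dy":0,"dz":-0.06,"yaw":0,"claw":255},{"dx":-0.45,"dy":0,"dz":-0.09,"yaw":0,"claw":255},{"dx":-0.6,"dy":0,"dz":-0.12,"yaw":0,"claw":255},{"dx":-0.68,"dy":0,"dz":-0.14,"yaw":0,"claw":255},{"dx":-0.68,"dy":0,"dz":-0.14,"yaw":0,"claw":255}]'; python3 - <<'E'
from sc import *
plan([.689,.0150,.083],69)
im=grab_frame('wrist')[:,:,::-1].copy()
draw(camera_info('wrist'),im,C()+[circ(.6894,.0152,.028,.074)],(100,420,100,340),2.4,'pics/w7.png')
E
```

```text
time_s: 9.83
tool_pos: [0.5586, -0.0917, 0.1462]
eef_rot: [-0.497, 1.944, -1.942]
force: [0.4, -0.2, -0.5]
finger_gap: 0.0218
time_s: 10.33
tool_pos: [0.6929, 0.0232, 0.1426]
eef_rot: [-0.502, 1.943, -1.941]
force: [0.5, -0.1, -1.5]
finger_gap: 0.0221
{'d': array([0.029, 0.238, 0.022]), 'now': array([0.6929, 0.0232, 0.1426]), 'jawang': np.float64(-151.3), 't': 10.3333, 'gap': 0.0221, 'down': array([-0.005,  0.   , -1.   ]), 'j': array([ 0.27,  0.56,  0.09, -0.  , -1.11,  0.24]), 'yaw': np.float64(-0.447)}
```

View pics/w7.png

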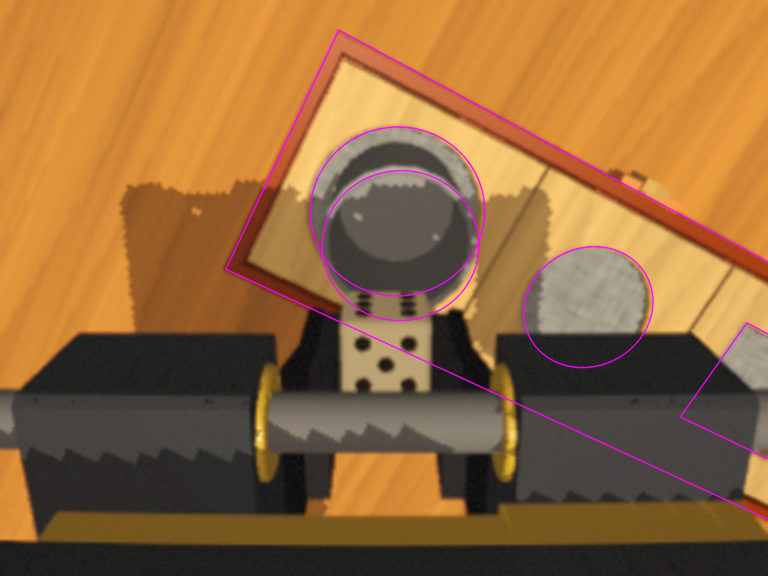

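Die held square; descend to just above the rim.

```bash
python3 -m handwheel '[{"dx":0.03,"dy":0.08,"dz":0.02,"yaw":0,"claw":255},{"dx":0.03,"dy":0.16,"dz":0.02,"yaw":0,"claw":255},{"dx":0.03,"dy":0.21,"dz":0.02,"yaw":0,"claw":255},{"dx":0.03,"dy":0.235,"dz":0.02,"yaw":0,"claw":255},{"dx":0.03,"dy":0.235,"dz":0.02,"yaw":0,"claw":255},{"dx":0.03,"dy":0.235,"dz":0.02,"yaw":0,"claw":255}]'; python3 - <<'E'
from sc import *
plan([.689,.0150,.083],69)
E
```

```text
time_s: 10.88
tool_pos: [0.6866, 0.0133, 0.0843]
eef_rot: [-0.503, 1.945, -1.942]
force: [0.4, 0.4, -0.5]
finger_gap: 0.0215
{'d': array([-0.012,  0.005, -0.001]), 'now': array([0.6866, 0.0133, 0.0843]), 'jawang': np.float64(-151.3), 't': 10.8833, 'gap': 0.0215, 'down': array([-0.006, -0.   , -1.   ]), 'j': array([ 0.25,  0.6 ,  0.01, -0.  , -0.99,  0.25]), 'yaw': np.float64(-0.448)}
```

```bash
python3 -m handwheel '[{"dx":-0.01,"dy":0,"dz":0,"yaw":0,"claw":255},{"dx":-0.01,"dy":0,"dz":0,"yaw":0,"claw":150},{"dx":-0.01,"dy":0,"dz":0,"yaw":0,"claw":100},{"dx":-0.01,"dy":0,"dz":0,"yaw":0,"claw":60},{"dx":-0.01,"dy":0,"dz":0,"yaw":0,"claw":60},{"dx":-0.01,"dy":0,"dz":0,"yaw":0,"claw":60},{"dx":-0.01,"dy":-0.15,"dz":0,"yaw":0,"claw":0},{"dx":-0.01,"dy":-0.3,"dz":0,"yaw":0,"claw":0}]';  python3 -m handwheel '[{"dx":0,"dy":-0.15,"dz":0,"yaw":0,"claw":0},{"dx":0,"dy":-0.2,"dz":0,"yaw":0,"claw":0}]'; python3 - <<'E'
from sc import *
plan([.561,.2714,.16],64)
cv2.imwrite('pics/w8.png',grab_frame('wrist')[:,:,::-1])
E
```

```text
time_s: 11.55
tool_pos: [0.6874, 0.0142, 0.1571]
eef_rot: [-0.511, 1.948, -1.945]
force: [0.6, -0.3, 1.0]
finger_gap: 0.0605
time_s: 11.72
tool_pos: [0.6907, 0.0142, 0.2142]
eef_rot: [-0.5, 1.941, -1.943]
force: [0.7, -1.0, 1.8]
finger_gap: 0.0742
{'d': array([-0.04 ,  0.217, -1.152]), 'now': array([0.6907, 0.0142, 0.2142]), 'jawang': np.float64(-151.3), 't': 11.7167, 'gap': 0.0742, 'down': array([-0.003, -0.002, -1.   ]), 'j': array([ 0.25,  0.5 ,  0.18,  0.  , -1.25,  0.25]), 'yaw': np.float64(-0.392)}
```

View pics/w8.png

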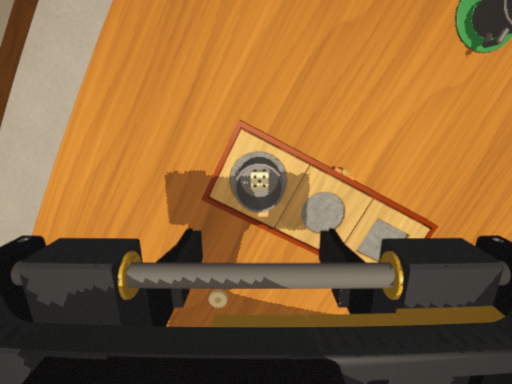

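```bash
python3 -m handwheel '[{"dx":-0.02,"dy":0.1,"dz":-0.9,"yaw":-0.39,"claw":0},{"dx":-0.02,"dy":0.1,"dz":-0.9,"yaw":-0.39,"claw":0},{"dx":-0.02,"dy":0.1,"dz":-0.9,"yaw":-0.39,"claw":0},{"dx":-0.02,"dy":0.1,"dz":-0.9,"yaw":-0.39,"claw":0},{"dx":-0.02,"dy":0.1,"dz":-0.9,"yaw":-0.39,"claw":0},{"dx":-0.02,"dy":0.1,"dz":-0.9,"yaw":-0.39,"claw":0}]'; python3 - <<'E'
from sc import *
plan([.561,.2714,.16],64)
E
```

```text
time_s: 12.27
tool_pos: [0.5848, 0.2177, 0.1893]
eef_rot: [-0.964, 1.533, -1.532]
force: [0.3, -0.9, 0.4]
finger_gap: 0.0869
{'d': array([-0.152,  0.117, -0.179]), 'now': array([0.5848, 0.2177, 0.1893]), 'jawang': np.float64(-115.8), 't': 12.2667, 'gap': 0.0869, 'down': array([-0.002, -0.001, -1.   ]), 'j': array([ 0.62,  0.41, -0.04, -0.  , -1.12,  0.51]), 'yaw': np.float64(0.003)}
```

```bash
python3 -m handwheel '[{"dx":-0.15,"dy":0.1,"dz":-0.18,"yaw":0,"claw":0},{"dx":-0.15,"dy":0.1,"dz":-0.18,"yaw":0,"claw":0},{"dx":-0.15,"dy":0.1,"dz":-0.18,"yaw":0,"claw":0}]'; python3 - <<'E'
from sc import *
plan([.561,.2714,.16],64)
c=camera_info('wrist'); im=grab_frame('wrist')[:,:,::-1].copy(); cv2.imwrite('pics/w9.png',im)
draw(c,im,O[4:6],(150,370,100,300),3,'pics/w9o.png')
E
```

```text
time_s: 12.52
tool_pos: [0.5573, 0.274, 0.1616]
eef_rot: [-0.972, 1.532, -1.529]
force: [-0.6, -1.2, -0.4]
finger_gap: 0.0867
{'d': array([0.003, 0.006, 0.018]), 'now': array([0.5573, 0.274 , 0.1616]), 'jawang': np.float64(-115.5), 't': 12.5167, 'gap': 0.0867, 'down': array([-0.006, -0.002, -1.   ]), 'j': array([ 0.72,  0.43, -0.08, -0.  , -1.07,  0.41]), 'yaw': np.float64(0.006)}
```

View pics/w9o.png

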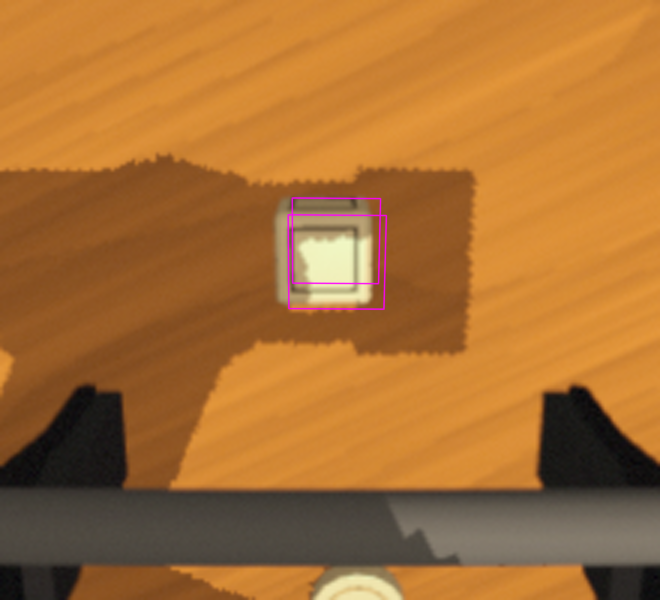

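```bash
python3 -m handwheel '[{"dx":-0.007,"dy":0.15,"dz":0.02,"yaw":0,"claw":0},{"dx":-0.007,"dy":0.3,"dz":0.02,"yaw":0,"claw":0},{"dx":-0.007,"dy":0.42,"dz":0.02,"yaw":0,"claw":0},{"dx":-0.007,"dy":0.5,"dz":0.02,"yaw":0,"claw":0},{"dx":-0.007,"dy":0.55,"dz":0.02,"yaw":0,"claw":0},{"dx":-0.007,"dy":0.55,"dz":0.02,"yaw":0,"claw":0}]'; python3 - <<'E'
from sc import *
plan([.562,.274,.0115],64)
E
```

```text
time_s: 13.07
tool_pos: [0.5619, 0.2694, 0.0219]
eef_rot: [-0.976, 1.534, -1.534]
force: [0.4, -0.6, -0.8]
finger_gap: 0.0869
{'d': array([-0.017,  0.041, -0.007]), 'now': array([0.5619, 0.2694, 0.0219]), 'jawang': np.float64(-115.7), 't': 13.0667, 'gap': 0.0869, 'down': array([-0.01 , -0.006, -1.   ]), 'j': array([ 0.71,  0.59, -0.21, -0.  , -0.78,  0.42]), 'yaw': np.float64(0.004)}
```

```bash
python3 -m handwheel '[{"dx":-0.017,"dy":0.02,"dz":0,"yaw":0,"claw":50},{"dx":-0.017,"dy":0.04,"dz":0,"yaw":0,"claw":100},{"dx":-0.017,"dy":0.04,"dz":0,"yaw":0,"claw":150},{"dx":-0.017,"dy":0.04,"dz":0,"yaw":0,"claw":200},{"dx":-0.017,"dy":0.04,"dz":0,"yaw":0,"claw":230},{"dx":-0.017,"dy":0.04,"dz":0,"yaw":0,"claw":230},{"dx":-0.017,"dy":0.04,"dz":0,"yaw":0,"claw":230},{"dx":-0.017,"dy":0.04,"dz":0,"yaw":0,"claw":230}]'; python3 -m handwheel '[{"dx":0,"dy":0,"dz":0,"yaw":0,"claw":230},{"dx":0,"dy":0,"dz":0,"yaw":0,"claw":230},{"dx":0,"dy":0,"dz":0,"yaw":0,"claw":230}]'; python3 - <<'E'
from sc import *
plan([.4978,.010,.12],91.5)
E
```

```text
time_s: 13.73
tool_pos: [0.5637, 0.2733, 0.0123]
eef_rot: [-0.975, 1.534, -1.534]
force: [0.9, -0.2, 0.2]
finger_gap: 0.0416
time_s: 13.98
tool_pos: [0.5638, 0.2734, 0.0125]
eef_rot: [-0.975, 1.534, -1.533]
force: [-1.3, -0.6, 0.7]
finger_gap: 0.0339
{'d': array([ 1.068, -0.421,  0.215]), 'now': array([0.5638, 0.2734, 0.0125]), 'jawang': np.float64(-115.6), 't': 13.9833, 'gap': 0.0339, 'down': array([-0.009, -0.006, -1.   ]), 'j': array([ 0.71,  0.6 , -0.21, -0.  , -0.77,  0.42]), 'yaw': np.float64(-0.301)}
```

```bash
python3 -m handwheel '[{"dx":0,"dy":-0.15,"dz":0,"yaw":0,"claw":230},{"dx":0,"dy":-0.3,"dz":0,"yaw":0,"claw":230},{"dx":0.15,"dy":-0.42,"dz":0.05,"yaw":-0.05,"claw":230},{"dx":0.3,"dy":-0.42,"dz":0.1,"yaw":-0.12,"claw":230},{"dx":0.45,"dy":-0.42,"dz":0.15,"yaw":-0.18,"claw":230},{"dx":0.6,"dy":-0.42,"dz":0.2,"yaw":-0.24,"claw":230},{"dx":0.75,"dy":-0.42,"dz":0.21,"yaw":-0.3,"claw":230},{"dx":0.9,"dy":-0.42,"dz":0.21,"yaw":-0.3,"claw":230}]'; python3 - <<'E'
from sc import *
plan([.4978,.010,.12],91.5)
E
```

```text
time_s: 14.65
tool_pos: [0.5142, 0.0465, 0.1193]
eef_rot: [-1.232, 1.194, -1.189]
force: [1.0, 0.2, -0.7]
finger_gap: 0.0337
{'d': array([ 0.144, -0.001, -0.07 ]), 'now': array([0.5142, 0.0465, 0.1193]), 'jawang': np.float64(-88.5), 't': 14.65, 'gap': 0.0337, 'down': array([-0.009, -0.006, -1.   ]), 'j': array([ 0.41,  0.31, -0.39,  0.  , -0.88,  1.19]), 'yaw': np.float64(0.0)}
```

```bash
python3 -m handwheel '[{"dx":0.14,"dy":0,"dz":-0.07,"yaw":0,"claw":230},{"dx":0.14,"dy":0,"dz":-0.07,"yaw":0,"claw":230},{"dx":0.14,"dy":0,"dz":-0.07,"yaw":0,"claw":230}]'; python3 - <<'E'
from sc import *
plan([.4978,.010,.032],91.5)
im=grab_frame('wrist')[:,:,::-1].copy(); p,R,s=tool()
draw(camera_info('wrist'),im,C()+[sq(p[0],p[1],.017,1.5,p[2]-.0125)],(120,420,100,340),2.5,'pics/w10.png')
im=grab_frame('scene')[:,:,::-1].copy()
draw('scene',im,C()+[sq(p[0],p[1],.017,1.5,p[2]-.0125)],(150,330,130,310),3.3,'pics/s10.png')
E
```

```text
time_s: 14.9
tool_pos: [0.4966, 0.0093, 0.1198]
eef_rot: [-1.231, 1.196, -1.192]
force: [1.2, 0.0, -0.6]
finger_gap: 0.0337
{'d': array([-0.005,  0.351,  0.008]), 'now': array([0.4966, 0.0093, 0.1198]), 'jawang': np.float64(-88.7), 't': 14.9, 'gap': 0.0337, 'down': array([-0.009, -0.006, -1.   ]), 'j': array([ 0.35,  0.28, -0.44,  0.  , -0.86,  1.24]), 'yaw': np.float64(-0.002)}
```

View pics/w10.png

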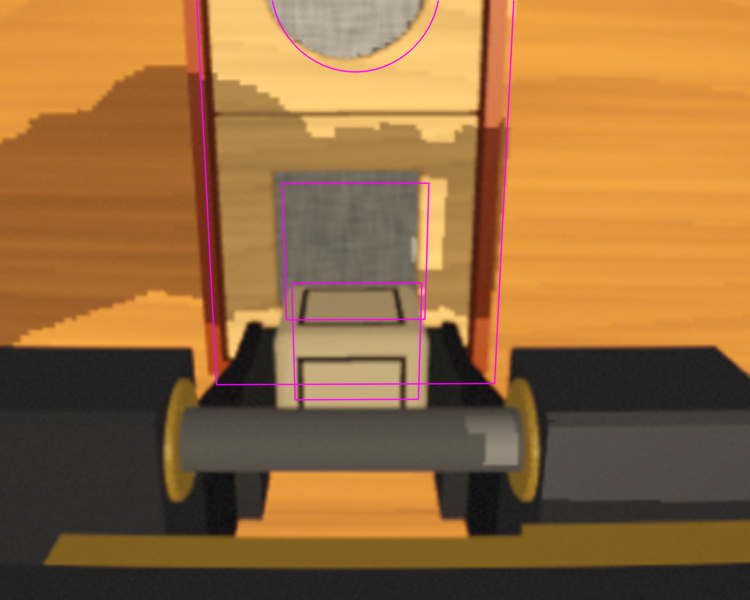

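View pics/s10.png

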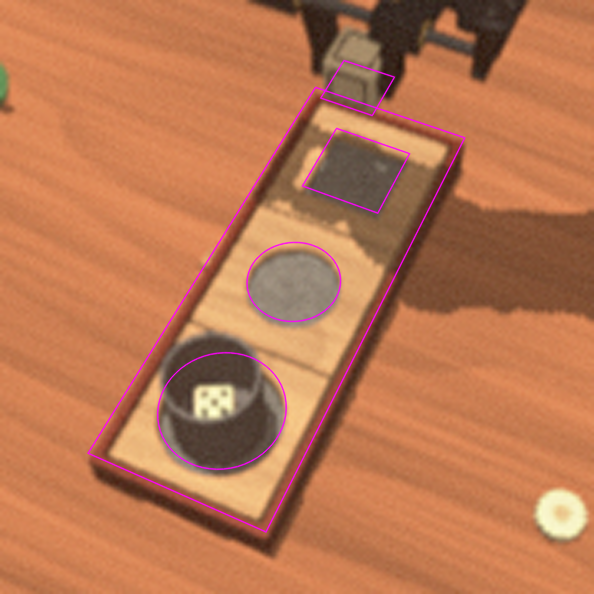

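```bash
python3 -m handwheel '[{"dx":-0.003,"dy":0.12,"dz":0.006,"yaw":0,"claw":230},{"dx":-0.003,"dy":0.24,"dz":0.006,"yaw":0,"claw":230},{"dx":-0.003,"dy":0.3,"dz":0.006,"yaw":0,"claw":230},{"dx":-0.003,"dy":0.34,"dz":0.006,"yaw":0,"claw":230},{"dx":-0.003,"dy":0.35,"dz":0.006,"yaw":0,"claw":230},{"dx":-0.003,"dy":0.35,"dz":0.006,"yaw":0,"claw":230}]'; python3 - <<'E'
from sc import *
plan([.4978,.010,.031],91.5)
E
```

```text
time_s: 15.5
tool_pos: [0.4992, 0.0125, 0.0318]
eef_rot: [-1.233, 1.193, -1.188]
force: [0.2, 0.0, -0.3]
finger_gap: 0.0339
{'d': array([ 0.01 ,  0.003, -0.006]), 'now': array([0.4992, 0.0125, 0.0318]), 'jawang': np.float64(-88.4), 't': 15.5, 'gap': 0.0339, 'down': array([-0.009, -0.006, -1.   ]), 'j': array([ 0.35,  0.41, -0.53,  0.  , -0.64,  1.24]), 'yaw': np.float64(0.001)}
```

```bash
python3 -m handwheel '[{"dx":0.01,"dy":0.002,"dz":-0.004,"yaw":0,"claw":230},{"dx":0.01,"dy":0.002,"dz":-0.004,"yaw":0,"claw":160},{"dx":0.01,"dy":0.002,"dz":-0.004,"yaw":0,"claw":80},{"dx":0.01,"dy":0.002,"dz":-0.004,"yaw":0,"claw":0},{"dx":0.01,"dy":0.002,"dz":-0.004,"yaw":0,"claw":0},{"dx":0.01,"dy":0.002,"dz":-0.004,"yaw":0,"claw":0},{"dx":0.01,"dy":0.002,"dz":-0.004,"yaw":0,"claw":0}]';  python3 -m handwheel '[{"dx":0,"dy":-0.15,"dz":0,"yaw":0,"claw":0},{"dx":0,"dy":-0.3,"dz":0,"yaw":0,"claw":0},{"dx":0,"dy":-0.45,"dz":0,"yaw":0,"claw":0},{"dx":0,"dy":-0.5,"dz":0,"yaw":0,"claw":0},{"dx":0,"dy":-0.5,"dz":0,"yaw":0,"claw":0}]'; python3 - <<'E'
from sc import *
plan([.407,.331,.16],91.5)
cv2.imwrite('pics/w11.png',grab_frame('wrist')[:,:,::-1])
E
```

```text
time_s: 16.08
tool_pos: [0.4984, 0.0099, 0.0315]
eef_rot: [-1.233, 1.192, -1.189]
force: [-0.1, 0.7, -0.1]
finger_gap: 0.0589
time_s: 16.5
tool_pos: [0.5021, 0.0113, 0.1609]
eef_rot: [-1.225, 1.186, -1.191]
force: [-0.3, -0.5, 0.5]
finger_gap: 0.0854
{'d': array([-1.289e+00, -1.000e-03, -3.440e-01]), 'now': array([0.5021, 0.0113, 0.1609]), 'jawang': np.float64(-88.4), 't': 16.5, 'gap': 0.0854, 'down': array([ 0.001, -0.003, -1.   ]), 'j': array([ 0.35,  0.23, -0.38,  0.  , -0.96,  1.25]), 'yaw': np.float64(0.001)}
```

View pics/w11.png

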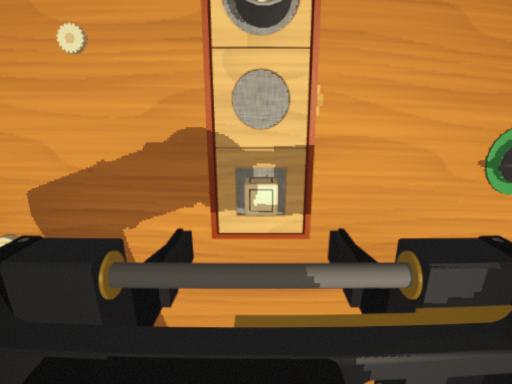

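```bash
python3 -m handwheel '[{"dx":-0.95,"dy":0,"dz":-0.25,"yaw":0,"claw":0},{"dx":-0.95,"dy":0,"dz":-0.25,"yaw":0,"claw":0},{"dx":-0.95,"dy":0,"dz":-0.25,"yaw":0,"claw":0},{"dx":-0.95,"dy":0,"dz":-0.25,"yaw":0,"claw":0},{"dx":-0.95,"dy":0,"dz":-0.25,"yaw":0,"claw":0},{"dx":-0.95,"dy":0,"dz":-0.25,"yaw":0,"claw":0},{"dx":-0.95,"dy":0,"dz":-0.25,"yaw":0,"claw":0}]';  python3 -m handwheel '[{"dx":-0.16,"dy":0,"dz":-0.05,"yaw":0,"claw":0},{"dx":-0.34,"dy":0,"dz":-0.09,"yaw":0,"claw":0},{"dx":-0.34,"dy":0,"dz":-0.09,"yaw":0,"claw":0},{"dx":-0.34,"dy":0,"dz":-0.09,"yaw":0,"claw":0}]'; python3 - <<'E'
from sc import *
plan([.407,.331,.16],91.5)
im=grab_frame('wrist')[:,:,::-1].copy()
draw(camera_info('wrist'),im,O[2:4],(120,420,100,340),2.5,'pics/w12.png')
E
```

```text
time_s: 17.13
tool_pos: [0.4298, 0.2513, 0.1562]
eef_rot: [-1.232, 1.186, -1.185]
force: [0.0, 0.5, 0.2]
finger_gap: 0.0868
time_s: 17.47
tool_pos: [0.4033, 0.3371, 0.154]
eef_rot: [-1.237, 1.184, -1.183]
force: [0.3, -0.3, -0.7]
finger_gap: 0.087
{'d': array([ 0.025, -0.024,  0.014]), 'now': array([0.4033, 0.3371, 0.154 ]), 'jawang': np.float64(-87.9), 't': 17.4667, 'gap': 0.087, 'down': array([-0.007, -0.007, -1.   ]), 'j': array([ 1.  ,  0.28, -0.33, -0.  , -0.97,  0.61]), 'yaw': np.float64(0.007)}
```

View pics/w12.png

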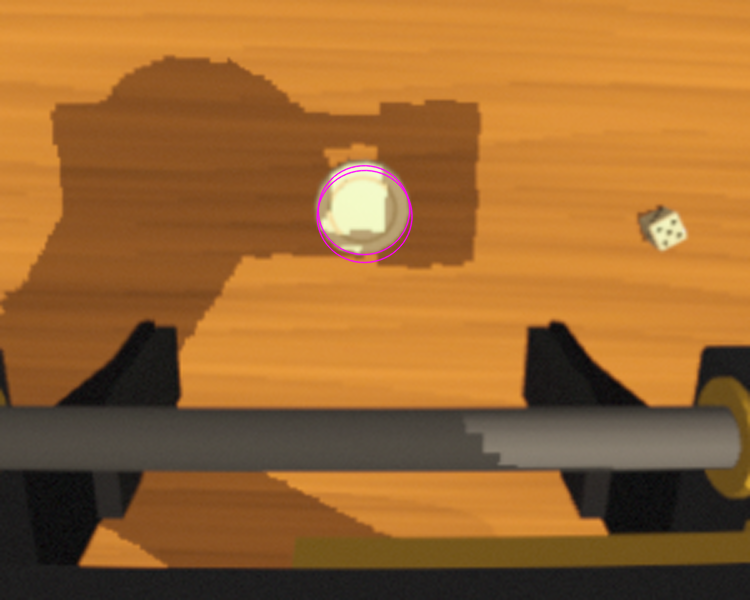

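```bash
python3 -m handwheel '[{"dx":0.023,"dy":0.15,"dz":0.016,"yaw":0,"claw":0},{"dx":0.023,"dy":0.3,"dz":0.016,"yaw":0,"claw":0},{"dx":0.023,"dy":0.42,"dz":0.016,"yaw":0,"claw":0},{"dx":0.023,"dy":0.5,"dz":0.016,"yaw":0,"claw":0},{"dx":0.023,"dy":0.53,"dz":0.016,"yaw":0,"claw":0},{"dx":0.023,"dy":0.53,"dz":0.016,"yaw":0,"claw":0}]'; python3 - <<'E'
from sc import *
plan([.408,.332,.006],91.5)
E
```

```text
time_s: 18.02
tool_pos: [0.4059, 0.326, 0.0194]
eef_rot: [-1.243, 1.187, -1.188]
force: [-1.2, -0.4, -0.2]
finger_gap: 0.0871
{'d': array([-0.024,  0.053,  0.01 ]), 'now': array([0.4059, 0.326 , 0.0194]), 'jawang': np.float64(-88.1), 't': 18.0167, 'gap': 0.0871, 'down': array([-0.011, -0.013, -1.   ]), 'j': array([ 0.99,  0.46, -0.48, -0.  , -0.65,  0.62]), 'yaw': np.float64(0.005)}
```

```bash
python3 -m handwheel '[{"dx":-0.024,"dy":0.03,"dz":0.008,"yaw":0,"claw":50},{"dx":-0.024,"dy":0.053,"dz":0.008,"yaw":0,"claw":100},{"dx":-0.024,"dy":0.053,"dz":0.008,"yaw":0,"claw":150},{"dx":-0.024,"dy":0.053,"dz":0.008,"yaw":0,"claw":200},{"dx":-0.024,"dy":0.053,"dz":0.008,"yaw":0,"claw":220},{"dx":-0.024,"dy":0.053,"dz":0.008,"yaw":0,"claw":220},{"dx":-0.024,"dy":0.053,"dz":0.008,"yaw":0,"claw":220},{"dx":-0.024,"dy":0.053,"dz":0.008,"yaw":0,"claw":220}]'; python3 -m handwheel '[{"dx":0,"dy":0,"dz":0,"yaw":0,"claw":220},{"dx":0,"dy":0,"dz":0,"yaw":0,"claw":220},{"dx":0,"dy":0,"dz":0,"yaw":0,"claw":220}]'; python3 - <<'E'
from sc import *
plan([.5937,.0125,.12],91.5)
cv2.imwrite('pics/w13.png',grab_frame('wrist')[:,:,::-1])
E
```

```text
time_s: 18.68
tool_pos: [0.4076, 0.3321, 0.0065]
eef_rot: [-1.242, 1.186, -1.187]
force: [-0.6, -0.5, 1.8]
finger_gap: 0.0415
time_s: 18.93
tool_pos: [0.4076, 0.3321, 0.0065]
eef_rot: [-1.242, 1.186, -1.187]
force: [1.1, -0.3, 0.7]
finger_gap: 0.0405
{'d': array([ 1.308, -0.447,  0.695]), 'now': array([0.4076, 0.3321, 0.0065]), 'jawang': np.float64(-88.0), 't': 18.9333, 'gap': 0.0405, 'down': array([-0.011, -0.012, -1.   ]), 'j': array([ 0.99,  0.49, -0.47, -0.  , -0.62,  0.62]), 'yaw': np.float64(0.005)}
```

View pics/w13.png

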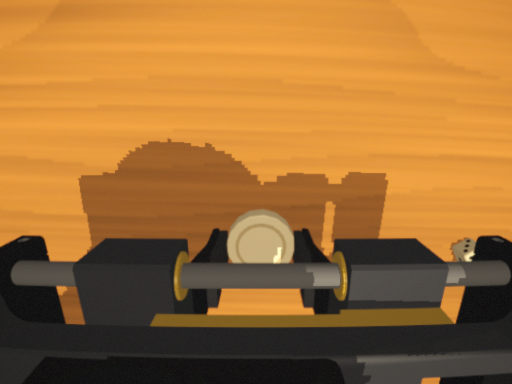

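```bash
python3 - <<'E'
from sc import *
p,R,s=tool();print(s['finger_gap'])
im=cv2.imread('pics/w13.png')
draw(camera_info('wrist'),im,[circ(p[0],p[1],.021,.012),circ(p[0],p[1],.021,0)],(160,360,170,320),3.6,'pics/w13o.png')
E
```

```text
0.04035715236750269
```

View pics/w13o.png

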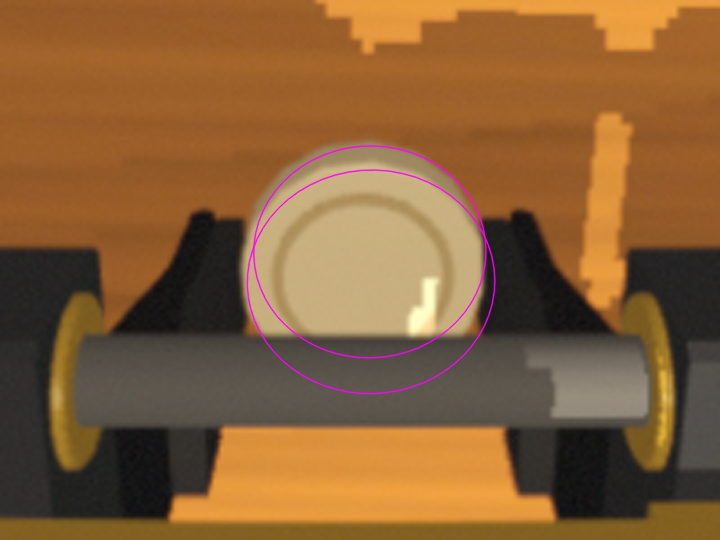

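```bash
python3 -m handwheel '[{"dx":0,"dy":-0.1,"dz":0,"yaw":0,"claw":225},{"dx":0,"dy":-0.2,"dz":0,"yaw":0,"claw":225},{"dx":0,"dy":-0.3,"dz":0,"yaw":0,"claw":225},{"dx":0.1,"dy":-0.42,"dz":0.05,"yaw":0,"claw":225},{"dx":0.2,"dy":-0.45,"dz":0.1,"yaw":0,"claw":225},{"dx":0.33,"dy":-0.45,"dz":0.17,"yaw":0,"claw":225},{"dx":0.46,"dy":-0.45,"dz":0.24,"yaw":0,"claw":225},{"dx":0.58,"dy":-0.45,"dz":0.31,"yaw":0,"claw":225}]'; python3 - <<'E'
from sc import *
plan([.5937,.0125,.12],91.5)
E
```

```text
time_s: 19.65
tool_pos: [0.4915, 0.1897, 0.1203]
eef_rot: [-1.241, 1.186, -1.187]
force: [-0.7, 1.2, -0.2]
finger_gap: 0.041
{'d': array([0.722, 0.005, 0.384]), 'now': array([0.4915, 0.1897, 0.1203]), 'jawang': np.float64(-88.0), 't': 19.65, 'gap': 0.041, 'down': array([-0.01 , -0.011, -1.   ]), 'j': array([ 0.68,  0.33, -0.37,  0.  , -0.89,  0.93]), 'yaw': np.float64(0.005)}
```

```bash
python3 -m handwheel '[{"dx":0.14,"dy":0,"dz":0.07,"yaw":0,"claw":225},{"dx":0.28,"dy":0,"dz":0.15,"yaw":0,"claw":225},{"dx":0.42,"dy":0,"dz":0.22,"yaw":0,"claw":225},{"dx":0.56,"dy":0,"dz":0.3,"yaw":0,"claw":225},{"dx":0.66,"dy":0,"dz":0.36,"yaw":0,"claw":225},{"dx":0.72,"dy":0,"dz":0.385,"yaw":0,"claw":225},{"dx":0.72,"dy":0,"dz":0.385,"yaw":0,"claw":225}]'; python3 - <<'E'
from sc import *
plan([.5937,.0125,.029],91.5)
p,R,s=tool()
im=grab_frame('wrist')[:,:,::-1].copy()
draw(camera_info('wrist'),im,C()+[circ(p[0],p[1],.021,p[2]+.0055),circ(p[0],p[1],.021,p[2]-.0065)],(120,420,100,340),2.5,'pics/w14.png')
E
```

```text
time_s: 20.23
tool_pos: [0.5949, 0.0101, 0.1206]
eef_rot: [-1.24, 1.189, -1.19]
force: [-0.1, 0.2, -0.8]
finger_gap: 0.0406
{'d': array([-0.014,  0.366, -0.   ]), 'now': array([0.5949, 0.0101, 0.1206]), 'jawang': np.float64(-88.3), 't': 20.2333, 'gap': 0.0406, 'down': array([-0.011, -0.012, -1.   ]), 'j': array([ 0.29,  0.43, -0.2 ,  0.01, -0.95,  1.3 ]), 'yaw': np.float64(0.003)}
```

View pics/w14.png

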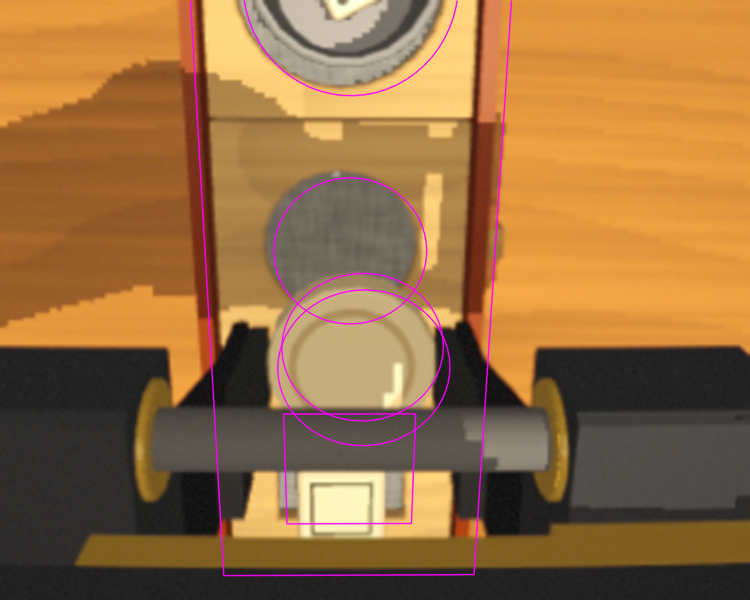

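```bash
python3 -m handwheel '[{"dx":-0.01,"dy":0.12,"dz":0,"yaw":0,"claw":225},{"dx":-0.01,"dy":0.22,"dz":0,"yaw":0,"claw":225},{"dx":-0.01,"dy":0.3,"dz":0,"yaw":0,"claw":225},{"dx":-0.01,"dy":0.34,"dz":0,"yaw":0,"claw":225},{"dx":-0.01,"dy":0.355,"dz":0,"yaw":0,"claw":225},{"dx":-0.01,"dy":0.355,"dz":0,"yaw":0,"claw":225}]'; python3 - <<'E'
from sc import *
plan([.5937,.0125,.028],91.5)
E
```

```text
time_s: 20.78
tool_pos: [0.5926, 0.0136, 0.0314]
eef_rot: [-1.242, 1.189, -1.188]
force: [0.1, 0.5, -0.1]
finger_gap: 0.0401
{'d': array([0.005, 0.014, 0.004]), 'now': array([0.5926, 0.0136, 0.0314]), 'jawang': np.float64(-88.1), 't': 20.7833, 'gap': 0.0401, 'down': array([-0.012, -0.012, -1.   ]), 'j': array([ 0.3 ,  0.53, -0.29,  0.01, -0.76,  1.29]), 'yaw': np.float64(0.004)}
```

```bash
python3 -m handwheel '[{"dx":0.004,"dy":0.013,"dz":0.004,"yaw":0,"claw":225},{"dx":0.004,"dy":0.013,"dz":0.004,"yaw":0,"claw":225},{"dx":0.004,"dy":0.013,"dz":0.004,"yaw":0,"claw":150},{"dx":0.004,"dy":0.013,"dz":0.004,"yaw":0,"claw":80},{"dx":0.004,"dy":0.013,"dz":0.004,"yaw":0,"claw":0},{"dx":0.004,"dy":0.013,"dz":0.004,"yaw":0,"claw":0},{"dx":0.004,"dy":0.013,"dz":0.004,"yaw":0,"claw":0},{"dx":0.004,"dy":0.013,"dz":0.004,"yaw":0,"claw":0}]';  python3 -m handwheel '[{"dx":0,"dy":-0.15,"dz":0,"yaw":0,"claw":0},{"dx":0,"dy":-0.3,"dz":0,"yaw":0,"claw":0},{"dx":0,"dy":-0.45,"dz":0,"yaw":0,"claw":0},{"dx":0,"dy":-0.6,"dz":0,"yaw":0,"claw":0},{"dx":0,"dy":-0.6,"dz":0,"yaw":0,"claw":0}]'; python3 - <<'E'
from sc import *
plan([.46,.25,.25],91.5)
im=grab_frame('wrist')[:,:,::-1].copy()
draw(camera_info('wrist'),im,C(),(100,420,20,260),2.4,'pics/w15.png')
E
```

```text
time_s: 21.45
tool_pos: [0.5936, 0.0126, 0.0283]
eef_rot: [-1.242, 1.189, -1.188]
force: [0.5, -0.4, -0.5]
finger_gap: 0.0658
time_s: 21.87
tool_pos: [0.6004, 0.0149, 0.1875]
eef_rot: [-1.229, 1.176, -1.194]
force: [1.0, 0.0, 1.3]
finger_gap: 0.0862
{'d': array([-0.956, -0.262, -0.528]), 'now': array([0.6004, 0.0149, 0.1875]), 'jawang': np.float64(-88.0), 't': 21.8667, 'gap': 0.0862, 'down': array([ 0.005, -0.01 , -1.   ]), 'j': array([ 0.3 ,  0.37, -0.11,  0.01, -1.09,  1.3 ]), 'yaw': np.float64(0.005)}
```

View pics/w15.png

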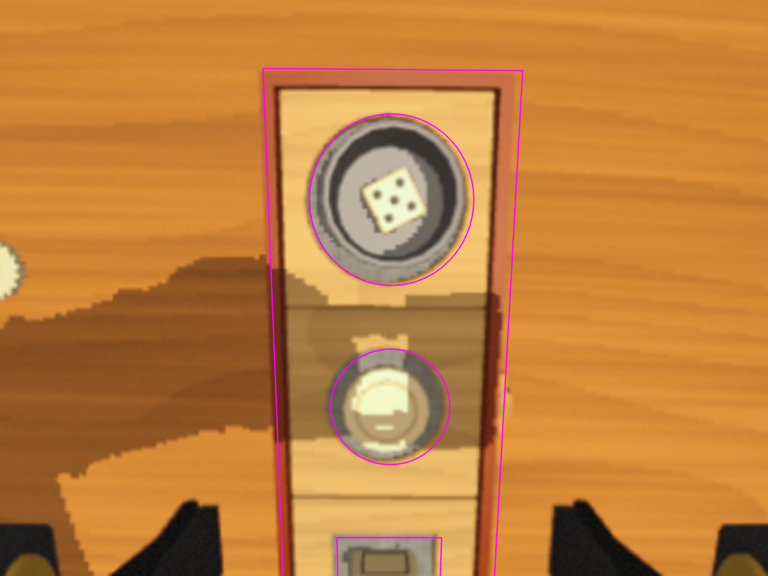

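```bash
python3 -m handwheel '[{"dx":-0.95,"dy":-0.25,"dz":-0.3,"yaw":0,"claw":0},{"dx":-0.95,"dy":-0.25,"dz":-0.3,"yaw":0,"claw":0},{"dx":-0.95,"dy":-0.25,"dz":-0.3,"yaw":0,"claw":0},{"dx":-0.95,"dy":-0.25,"dz":-0.3,"yaw":0,"claw":0},{"dx":-0.95,"dy":-0.25,"dz":-0.3,"yaw":0,"claw":0},{"dx":-0.95,"dy":-0.25,"dz":-0.3,"yaw":0,"claw":0},{"dx":-0.95,"dy":-0.25,"dz":-0.3,"yaw":0,"claw":0},{"dx":-0.95,"dy":-0.25,"dz":-0.3,"yaw":0,"claw":0}]'; python3 - <<'E'
from sc import *
im=grab_frame('top')[:,:,::-1].copy()
draw('top',im,C(),(120,400,110,270),2.8,'pics/t16.png')
im=grab_frame('scene')[:,:,::-1].copy()
draw('scene',im,[],(100,430,100,310),2.4,'pics/s16.png')
E
```

```text
time_s: 22.58
tool_pos: [0.5146, 0.2529, 0.2436]
eef_rot: [-1.235, 1.179, -1.188]
force: [0.6, -0.8, -0.1]
finger_gap: 0.0869
```

View pics/t16.png

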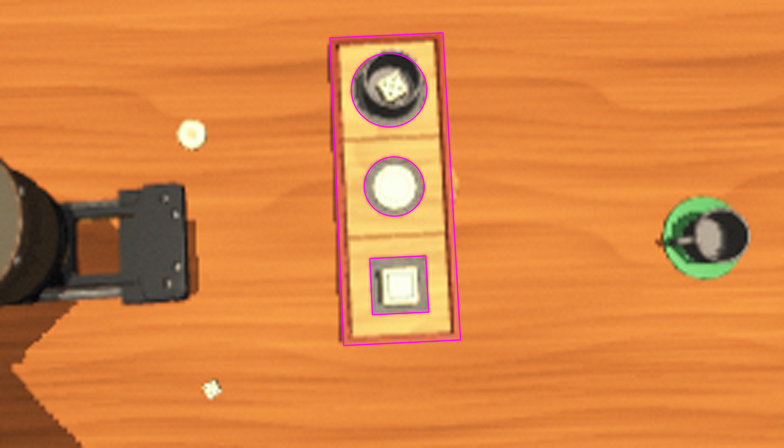

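View pics/s16.png

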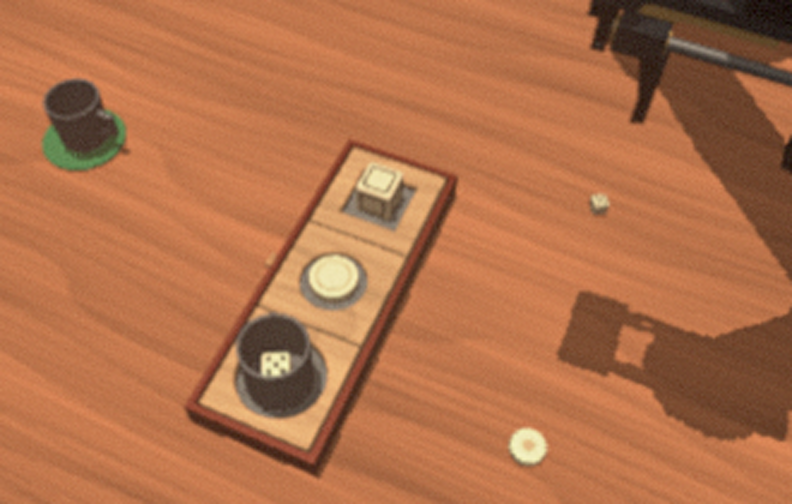

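Everything sits in its well and the look-alikes are unmoved. I'll let the arm settle, then hand in.

```bash
python3 -m handwheel '[{"dx":0,"dy":0,"dz":0,"yaw":0,"claw":0},{"dx":0,"dy":0,"dz":0,"yaw":0,"claw":0},{"dx":0,"dy":0,"dz":0,"yaw":0,"claw":0}]'; python3 -c "
from plant import job_done; print(job_done())"
```

```text
time_s: 22.93
tool_pos: [0.5152, 0.2485, 0.2419]
eef_rot: [-1.236, 1.184, -1.193]
force: [-0.7, 0.0, -0.8]
finger_gap: 0.0864
the job is handed in; nothing more can be done
None
```

The job is handed in at about 23 s on the robot's clock (limit 99 s); no verdict came back. I stood the dice cup in the wide round well first, then dropped the bigger die into it. After that the doubling cube went into the square well and the checker into the smaller round well.

The last top, scene and wrist pictures show:
- **Dice cup:** upright in its well with the die lying inside.
- **Doubling cube and checker:** the cube is down in its well. The checker lies flat, and its well is too narrow for it to sit more than 8 mm off centre (limit 11 mm).
- **Look-alikes:** the small die, draughtsman and coffee cup are visibly where they started; I compared these by eye, not by measurement.
- **Arm:** clear of everything and holding still.

Two readings disagreed slightly, neither with visible effect:
- The cameras differed from each other by about 2–4 mm.
- The finger gap on the checker read 40.5 mm instead of 42 mm. The wrist picture showed it within about 2 mm of the grip centre.

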